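Sort a batch of leg levellers by length, scrap the bent ones and log the batch

TASK

Sort this batch of reconditioned pinball leg levellers: stand every straight one upright on its foot on the blue strip headed by the yellow-footed sample of its own length, and put every bent one in the red scrap tray. When the whole batch is put away, log it on the tally counter: press the lever down to its stop and let it spring right back. Leave the other parts on the bench alone.

Things in the scene. Friction and masses are not known exactly. Their poses are not given: they have to be found in the camera images.
- short_1: a straight leg leveller of the short length, loose, standing on its foot on the bench at the start: black domed cast-iron foot 40 mm across and 12 mm high, zinc lock nut (18 mm) up to 18 mm, then a bare threaded stem 9.5 mm thick; 50 mm high overall, 0.08 to 0.19 kg. Origin: centre of the foot's underside, z up the stem. May be absent (None)
- short_2: a straight leg leveller of the short length, loose, standing on its foot on the bench at the start: black domed cast-iron foot 40 mm across and 12 mm high, zinc lock nut (18 mm) up to 18 mm, then a bare threaded stem 9.5 mm thick; 50 mm high overall, 0.08 to 0.19 kg. Origin: centre of the foot's underside, z up the stem. May be absent (None)
- short_3: a straight leg leveller of the short length, loose, standing on its foot on the bench at the start: black domed cast-iron foot 40 mm across and 12 mm high, zinc lock nut (18 mm) up to 18 mm, then a bare threaded stem 9.5 mm thick; 50 mm high overall, 0.08 to 0.19 kg. Origin: centre of the foot's underside, z up the stem. May be absent (None)
- medium_1: a straight leg leveller of the medium length, loose, standing on its foot on the bench at the start: black domed cast-iron foot 40 mm across and 12 mm high, zinc lock nut (18 mm) up to 18 mm, then a bare threaded stem 9.5 mm thick; 70 mm high overall, 0.08 to 0.19 kg. Origin: centre of the foot's underside, z up the stem. May be absent (None)
- medium_2: a straight leg leveller of the medium length, loose, standing on its foot on the bench at the start: black domed cast-iron foot 40 mm across and 12 mm high, zinc lock nut (18 mm) up to 18 mm, then a bare threaded stem 9.5 mm thick; 70 mm high overall, 0.08 to 0.19 kg. Origin: centre of the foot's underside, z up the stem. May be absent (None)
- medium_3: a straight leg leveller of the medium length, loose, standing on its foot on the bench at the start: black domed cast-iron foot 40 mm across and 12 mm high, zinc lock nut (18 mm) up to 18 mm, then a bare threaded stem 9.5 mm thick; 70 mm high overall, 0.08 to 0.19 kg. Origin: centre of the foot's underside, z up the stem. May be absent (None)
- long_1: a straight leg leveller of the long length, loose, standing on its foot on the bench at the start: black domed cast-iron foot 40 mm across and 12 mm high, zinc lock nut (18 mm) up to 18 mm, then a bare threaded stem 9.5 mm thick; 90 mm high overall, 0.08 to 0.19 kg. Origin: centre of the foot's underside, z up the stem. May be absent (None)
- long_2: a straight leg leveller of the long length, loose, standing on its foot on the bench at the start: black domed cast-iron foot 40 mm across and 12 mm high, zinc lock nut (18 mm) up to 18 mm, then a bare threaded stem 9.5 mm thick; 90 mm high overall, 0.08 to 0.19 kg. Origin: centre of the foot's underside, z up the stem. May be absent (None)
- long_3: a straight leg leveller of the long length, loose, standing on its foot on the bench at the start: black domed cast-iron foot 40 mm across and 12 mm high, zinc lock nut (18 mm) up to 18 mm, then a bare threaded stem 9.5 mm thick; 90 mm high overall, 0.08 to 0.19 kg. Origin: centre of the foot's underside, z up the stem. May be absent (None)
- bent_1: a bent leg leveller, scrap, loose, standing on its foot: the same foot and nut, the 9.5 mm stem upright for the first 36 mm above the underside, then leaning 32 deg towards its own +x for 48 mm, so that its tip lies 25 mm to the side and 77 mm high. Origin: centre of the foot's underside, z up. May be absent (None)
- bent_2: a bent leg leveller, scrap, loose, standing on its foot: the same foot and nut, the 9.5 mm stem upright for the first 36 mm above the underside, then leaning 32 deg towards its own +x for 36 mm, so that its tip lies 19 mm to the side and 67 mm high. Origin: centre of the foot's underside, z up. May be absent (None)
- row_short: stock strip for the short levellers: fixed flat blue strip 240 x 70 mm, 3 mm thick, no rim. 90 mm from its middle towards its +x end a sample with a yellow foot, 50 mm high over the strip, same shape as the loose ones, is bolted down. The rest is the row: room for three feet in line at 50 mm spacing. Origin: centre of the strip's underside, x along it, z up
- row_medium: stock strip for the medium levellers: fixed flat blue strip 240 x 70 mm, 3 mm thick, no rim. 90 mm from its middle towards its +x end a sample with a yellow foot, 70 mm high over the strip, same shape as the loose ones, is bolted down. The rest is the row: room for three feet in line at 50 mm spacing. Origin: centre of the strip's underside, x along it, z up
- row_long: stock strip for the long levellers: fixed flat blue strip 240 x 70 mm, 3 mm thick, no rim. 90 mm from its middle towards its +x end a sample with a yellow foot, 90 mm high over the strip, same shape as the loose ones, is bolted down. The rest is the row: room for three feet in line at 50 mm spacing. Origin: centre of the strip's underside, x along it, z up
- scrap_tray: fixed open red steel tray, 140 x 140 mm outside, walls 4 mm thick and 40 mm high, floor about 4 mm. Origin: centre of its underside, axes along its sides
- counter: fixed bench tally counter: grey housing 60 (x) x 80 (y) mm, 64 mm high, on a base plate 85 x 100 mm; its front with the number wheels faces its own -x, towards the robot. The lever's hinge, level and parallel to the counter's y, is at (-10, -53, 40) mm in this frame. Origin: centre of its underside
- tally_lever (a joint): the counter's sprung lever on the housing's -y side, reaching forward (-x of the counter): 0 at rest, arm 40 deg above level; grows as it is pressed down; hard stop at 0.85 rad (arm 9 deg below level). The return spring needs 1 to 3.5 N at the paddle; it springs back to 0 by itself when let go
- tally_paddle (a point): middle of the upper face of the lever's black thumb paddle (26 mm along the arm, 24 mm wide, 6 mm thick), 72 mm along the arm from the hinge and 3 mm above the arm's centre line; it moves with the lever
- target_1: red plastic drop target, 80 x 26 x 6 mm, lying flat; loose, not part of the job. Origin: centre of its underside
- target_2: second red plastic drop target, the same; loose, not part of the job. Origin: centre of its underside
- coil_stop: white nylon coil stop 21 mm across on a steel plate 44 x 26 mm, 20 mm high; loose, not part of the job. Origin: centre of its underside
- coil: copper-wound solenoid coil standing on end, 42 mm across, 48 mm high; loose, not part of the job. Origin: centre of its underside
- flipper: white flipper bat, 80 mm long, 14 mm high, lying flat; loose, not part of the job. Origin: centre of its underside
- screwdriver: screwdriver lying on the bench; loose, not part of the job. Origin: centre of its underside
Not all that is in view belongs to the job. What is shaped like the medium_3 but purple is not meant.

How it is judged (in metres and radians):
On the way, in this order (a step that is already met when the one before it is completed fails the run):
1. every straight leveller stands on the strip of its own length and every bent one is in the scrap tray (x of short_1 in the frame of row_short between -0.115 and 0.06 m and y of short_1 in the frame of row_short between -0.028 and 0.028 m and z of short_1 in the frame of row_short between -0.002 and 0.008 m and angle between each of short_1, short_2, short_3, medium_1, medium_2, medium_3, long_1, long_2, long_3's own z axis and vertical below 0.15 rad and linear speed of each of short_1, short_2, short_3, medium_1, medium_2, medium_3, long_1, long_2, long_3, bent_1, bent_2 below 0.03 m/s and x of short_2 in the frame of row_short between -0.115 and 0.06 m and y of short_2 in the frame of row_short between -0.028 and 0.028 m and z of short_2 in the frame of row_short between -0.002 and 0.008 m and x of short_3 in the frame of row_short between -0.115 and 0.06 m and y of short_3 in the frame of row_short between -0.028 and 0.028 m and z of short_3 in the frame of row_short between -0.002 and 0.008 m and x of medium_1 in the frame of row_medium between -0.115 and 0.06 m and y of medium_1 in the frame of row_medium between -0.028 and 0.028 m and z of medium_1 in the frame of row_medium between -0.002 and 0.008 m and x of medium_2 in the frame of row_medium between -0.115 and 0.06 m and y of medium_2 in the frame of row_medium between -0.028 and 0.028 m and z of medium_2 in the frame of row_medium between -0.002 and 0.008 m and x of medium_3 in the frame of row_medium between -0.115 and 0.06 m and y of medium_3 in the frame of row_medium between -0.028 and 0.028 m and z of medium_3 in the frame of row_medium between -0.002 and 0.008 m and x of long_1 in the frame of row_long between -0.115 and 0.06 m and y of long_1 in the frame of row_long between -0.028 and 0.028 m and z of long_1 in the frame of row_long between -0.002 and 0.008 m and x of long_2 in the frame of row_long between -0.115 and 0.06 m and y of long_2 in the frame of row_long between -0.028 and 0.028 m and z of long_2 in the frame of row_long between -0.002 and 0.008 m and x of long_3 in the frame of row_long between -0.115 and 0.06 m and y of long_3 in the frame of row_long between -0.028 and 0.028 m and z of long_3 in the frame of row_long between -0.002 and 0.008 m and x of bent_1 in the frame of scrap_tray between -0.07 and 0.07 m and y of bent_1 in the frame of scrap_tray between -0.07 and 0.07 m and z of bent_1 in the frame of scrap_tray between 0 and 0.055 m and x of bent_2 in the frame of scrap_tray between -0.07 and 0.07 m and y of bent_2 in the frame of scrap_tray between -0.07 and 0.07 m and z of bent_2 in the frame of scrap_tray between 0 and 0.055 m), for 0.2 s.
2. the tally lever is pressed down to its stop (value of joint tally_lever above 0.77 rad), for 0.05 s.
3. the tally lever has sprung back (value of joint tally_lever below 0.1 rad), for 0.2 s.
At the end, for the whole second after the job is handed in: each straight leveller upright (8 deg) and resting on the strip of its length, foot centre within 28 mm of the centre line, from 115 mm short of the middle to 60 mm past it towards the sample; each bent one in the scrap tray; all still and released; lever within 0.1 rad of rest (all of step 1 and value of joint tally_lever below 0.1 rad); the robot touches nothing.
It fails at once if a bystander (drop target, coil stop, coil, flipper bat or screwdriver) is shoved more than 5 cm from its place (distance of any of target_1, target_2, coil_stop, coil, flipper, screwdriver from where it was at the start of the episode above 0.05 m).
Of short_1, short_2, short_3, medium_1, medium_2, medium_3, long_1, long_2, long_3 only 5 to 7 are there at a start; the rules pass over those that are not, and their reading is None.
Of bent_1, bent_2 only 1 to 2 are there at a start; the rules pass over those that are not, and their reading is None.
At some moment in a run one of short_1, short_2, short_3, medium_1, medium_2, medium_3, long_1, long_2, long_3 may be knocked a few centimetres aside while the robot is not near it.
It also fails if it takes over 210 s, if anything falls off the work surface, if the arm or the gripper's body presses on something with over 40 N, if the wrist force passes 120 N, or if a joint passes its speed limit or range.

ROBOT

A 6-joint arm with a two-finger parallel gripper is mounted at the origin on the work surface. World frame = base frame: x ahead of the robot, y to its left, z up, the work surface at z = 0. Lengths are in mm, angles in rad, forces in N, time in s.
With the tool pointing down it reaches from about 350 to 875 mm from the base axis. Payload 4.2 kg.
Tool frame: the origin (TCP) lies at the very end of the fingers, on their centre line; the grasp point (between the pads) lies arm.grip_depth behind it (arm.grip_depth is the distance from the TCP to the grasp point, in mm); x points along the fingers, y is the direction in which the jaws open and shut, and the axes are right-handed (so a half turn about x gives the same grasp; the last joint's range is limited). The gripper opens to 85 mm and grips with 20 to 120 N. Pads are 22 mm wide; open, the fingers measure 114 mm over their backs; the gripper's body (76 mm by 85 mm) begins 54 mm behind the grasp point. The pads swing forward as they close: fully open they stand 13 mm farther back than shut.
Start: joints at [-1.056, 0.385, 0.008, 0, -1.194, -0.259], TCP at [158.154, -604.638, 231.312] pointing down, gripper open.
Joint ranges: [-3.14, 3.14], [-1.21, 2.06], [-1.07, 1.41], [-3.16, 2.05], [-2.99, -0.16], [-3.1, 3.1]. Speed limits (rad/s): [2.79, 2.79, 3.14, 3.14, 3.14, 3.14].

INTERFACE

Orientations are given as a unit quaternion [x, y, z, w].
In Python, from bench import arm, get_image, models gives the robot as it stands.
- The arm moves only by the tool arm_command, never from a script. Its argument "rows" is a list of rows, each an object of numbers: "dx", "dy", "dz": the shift along the tool's x, y, z in m; "wx", "wy", "wz": the turn, a rotation vector about the tool's x, y, z in degrees; "gripper": the closure, from -1 (fully open) to 1 (shut). A call has exactly 8 rows; each row is the pose to reach, as a shift and turn from the pose measured when the call began, along the tool's axes at that moment; what a row does not reach only later rows make up. A row lasts 1/10 s, in which the tool goes at most 50 mm and 8.59 degrees, less where a joint would pass 70% of its speed; a pose out of reach is approached as far as the arm can. A call with a gripper value outside its range is refused whole. The fingers move at their own pace and stop on an object; the grip force is fixed at half the most. Time passes only in rows, so rows that repeat a pose let the fingers close, or fill a call up. It gives the time, the measured TCP pose, the force and the opening at its end, in the units of the state.
- arm.read_state(): the state, without advancing time (a new reading comes with each control period).
- get_image(name): name is "scene" or "top" or "wrist"; returns a dict with "img" (480x640x3 uint8, red, green, blue), "K" (3x3 intrinsics, pixels), "k1" (the pictures are not rectified: a ray, as slopes to the right and down, at radius r is drawn at 1 + k1 r^2 times it, then the intrinsics apply), "rvec" (rotation vector, rad) and "tvec" (3), from world to camera coordinates, as OpenCV has them; the wrist camera has in their place "T_tool_cam" (4x4, takes a point from camera to tool coordinates, whose origin is the TCP and whose axes are the tool frame's). Camera axes: x right, y down, z forward; pixel columns grow to the right and rows downward; lengths in mm; the calibration is good to about 2 mm. A picture is of the moment at which its call begins: read the wrist's pose just before it. There is no depth.
- arm.job_done(): hands the job in, once; it reports no verdict.
Trained networks look in the newest picture that a camera, given by its name, has taken for a name from the list of things; names that differ only in an ending like _2 or _b are one class to them, and where a whole thing is asked for, a point or a joint stands for the part that bears it (a point fixed in the world has none). Each returns a list of dicts, best first, with "conf" (0 to 1); they miss things now and then, are a little off and sometimes report something else, mostly with a low value. They report only what shows in the picture. A call takes as long as a camera call. They do not tell look-alikes from the thing itself.
- models.cut_out(camera, query): "mask" (480x640 bool, what is visible of it) and "extent" ([left, top, right, bottom] in pixels, round what is visible of it).
The state is a dict: "clock": time; "joints": joint angles; "joint_vel": joint speeds; "joint_efforts": joint torques, N m; "position": TCP position; "ee_rot": TCP orientation; "contact_force": force on the tool from outside, world axes, zero at the start; "wrist_torque": the same for the moment, N m; "gripper_width": finger opening in mm.
Only numpy, scipy, OpenCV 4.12 (cv2) and the standard library are available. Lean on these libraries where they do the work, as an engineer would, in place of code of your own. Each camera call takes 0.05 s, during which the arm holds its last target.

## Working session

There is one attempt and no reset: what is moved stays moved. The work goes in short steps, Python scripts to look and compute and a tool call to move; the robot and the scene stay as the last step left them, time stands still between calls to the robot, and variables do not carry over. Pictures are saved under pics/ and viewed, and the job is handed in when it is done.

Besides the shell and the picture viewer there is one more tool, called after "Call:" by a JSON object that holds its "fn" and its "kwargs". arm_command: Moves the arm, as the interface text tells. Its arguments: {"type":"object","properties":{"rows":{"type":"array"}},"required":["rows"]}

```bash
mkdir -p pics; ls
cat > h.py <<'E'
import numpy as np, cv2
from bench import arm,get_image,models
def save(n,im,s=1.0):
    cv2.imwrite('pics/'+n+'.png',cv2.cvtColor(cv2.resize(im,None,fx=s,fy=s,interpolation=cv2.INTER_CUBIC),cv2.COLOR_RGB2BGR))
E
python3 - <<'E'
from h import *
s=arm.read_state();print(s, arm.grip_depth)
for n in ['scene','top','wrist']:
    d=get_image(n);save(n+'0',d['img'],1.25 if n!='wrist' else 1)
    print(n,{k:v for k,v in d.items() if k!='img'})
E
```

```text
pics
{'clock': 0.0, 'joints': array([-1.05639694e+00,  3.85503556e-01,  6.58923595e-03, -4.75942164e-04,
       -1.19395550e+00, -2.58621851e-01]), 'joint_vel': array([ 0.00151711,  0.00056911, -0.00182022, -0.00190113, -0.00064684,
        0.00032381]), 'joint_efforts': array([ 1.52215935e-04, -3.92287052e+01,  1.88399184e+01,  4.18620721e+00,
       -4.70040497e-03, -1.60131083e-05]), 'position': array([ 157.9987181 , -604.09106233,  230.24265598]), 'ee_rot': array([-0.08938512,  0.70147111,  0.09086105,  0.70120814]), 'contact_force': array([ 0.22833606, -0.0118355 , -0.18098882]), 'wrist_torque': array([-0.00223581, -0.02298845,  0.02464309]), 'gripper_width': 85.38537866381719} 18.700000000000003
scene {'K': array([[549.30767194,   0.        , 321.15950136],
       [  0.        , 549.30767194, 228.55348469],
       [  0.        ,   0.        ,   1.        ]]), 'k1': -0.07257490885643716, 'rvec': array([ 2.44535775,  0.98043431, -0.28030426]), 'tvec': array([-376.70338879, -293.53217209, 1233.03578699])}
top {'K': array([[468.99418111,   0.        , 319.41571419],
       [  0.        , 468.99418111, 234.2220868 ],
       [  0.        ,   0.        ,   1.        ]]), 'k1': 0.01585752046315635, 'rvec': array([ 2.16923081, -2.15463232,  0.09674042]), 'tvec': array([ -36.33478238,  533.28195316, 1097.54112825])}
wrist {'K': array([[335.50788634,   0.        , 319.28020788],
       [  0.        , 335.50788634, 239.61128793],
       [  0.        ,   0.        ,   1.        ]]), 'k1': -0.05957529555916346, 'T_tool_cam': array([[ 3.32500433e-04, -2.78837181e-01,  9.60338334e-01,
        -1.42408230e+02],
       [ 9.99999922e-01, -1.11258700e-04, -3.78536872e-04,
        -2.85164585e-01],
       [ 2.12396149e-04,  9.60338385e-01,  2.78837123e-01,
        -7.03729891e+01],
       [ 0.00000000e+00,  0.00000000e+00,  0.00000000e+00,
         1.00000000e+00]])}
```

View pics/scene0.png

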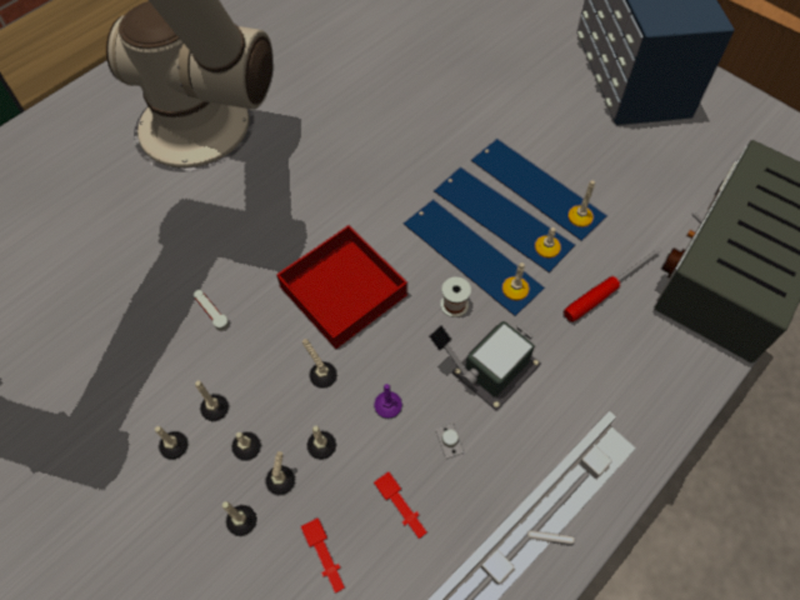

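View pics/top0.png

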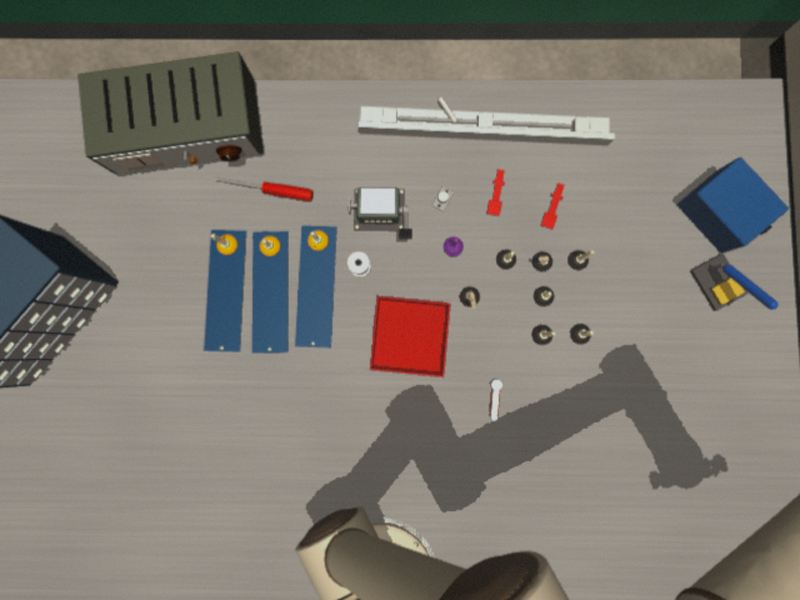

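View pics/wrist0.png

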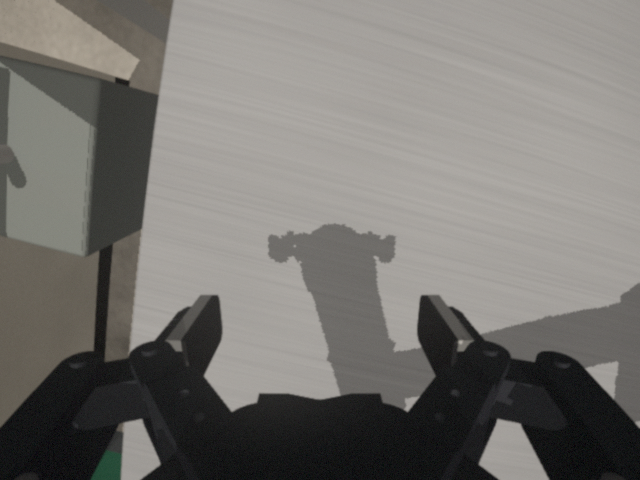

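The picture shows seven black-footed levellers (top view, 800 px scale: 507,258; 542,260; 579,259; 470,296; 544,295; 543,334; 581,333), and a purple lookalike at 453,246. I'll enlarge the group.

```bash
cat >> h.py <<'E'
from scipy.spatial.transform import Rotation as R
def cam(d):
    if 'rvec' in d:
        Rm=cv2.Rodrigues(np.array(d['rvec']))[0];return Rm,np.array(d['tvec']).reshape(3)
    s=d['state'];T=np.eye(4);T[:3,:3]=R.from_quat(s['ee_rot']).as_matrix();T[:3,3]=s['position']
    M=np.linalg.inv(T@d['T_tool_cam']);return M[:3,:3],M[:3,3]
def dist(d): return np.array([d['k1'],0,0,0,0.])
def proj(d,P):
    Rm,t=cam(d);P=np.atleast_2d(np.array(P,float))
    return cv2.projectPoints(P,cv2.Rodrigues(Rm)[0],t,d['K'],dist(d))[0][:,0]
def ray(d,uv):
    Rm,t=cam(d);n=cv2.undistortPointsIter(np.array([[uv]],float),d['K'],dist(d),None,None,(3,100,1e-12))[0,0] if hasattr(cv2,'undistortPointsIter') else cv2.undistortPoints(np.array([[uv]],float),d['K'],dist(d))[0,0]
    return -Rm.T@t, Rm.T@np.array([n[0],n[1],1.])
def onz(d,uv,z=0):
    c,r=ray(d,uv);return (c+r*(z-c[2])/r[2])
def look(n):
    s=arm.read_state();d=get_image(n);d['state']=s;return d
E
python3 - <<'E'
from h import *
t=look('top')
for q in ['short_1','medium_1','long_1','bent_1']:
    r=models.cut_out('top',q)
    for o in r:
        x0,y0,x1,y1=o['extent'];m=np.argwhere(o['mask']);
        print(q,round(o['conf'],2),[round(float(v)) for v in o['extent']], m.mean(0)[::-1].round(1), onz(t,m.mean(0)[::-1],8).round())
s=look('scene')
im=t['img'][170:290,345:490];save('topc',im,5)
im=s['img'][255:430,120:330];save('scc',im,3.4)
E
```

```text
short_1 0.76 [425, 228, 444, 245] [434.7 236.9] [ 531. -312.    8.]
medium_1 0.73 [356, 189, 373, 204] [362.4 197.1] [ 628. -137.    8.]
medium_1 0.58 [454, 258, 475, 274] [464.2 266.8] [ 459. -382.    8.]
long_1 0.64 [422, 261, 444, 274] [433.8 267.4] [ 457. -309.    8.]
long_1 0.61 [453, 202, 473, 213] [462.4 207.7] [ 603. -381.    8.]
bent_1 0.6 [428, 202, 447, 220] [433.8 209.1] [ 599. -311.    8.]
bent_1 0.48 [369, 228, 382, 248] [375.6 237.1] [ 529. -169.    8.]
bent_1 0.41 [393, 303, 403, 338] [395.8 318.8] [ 334. -216.    8.]
```

View pics/topc.png

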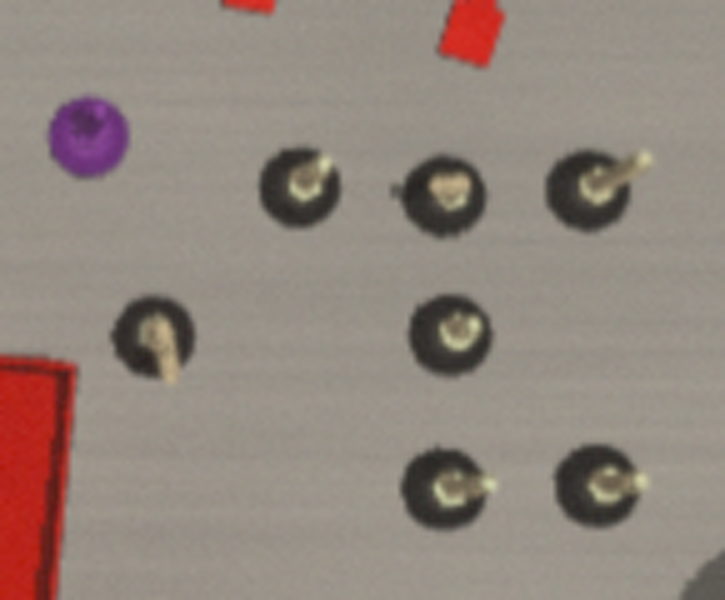

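View pics/scc.png

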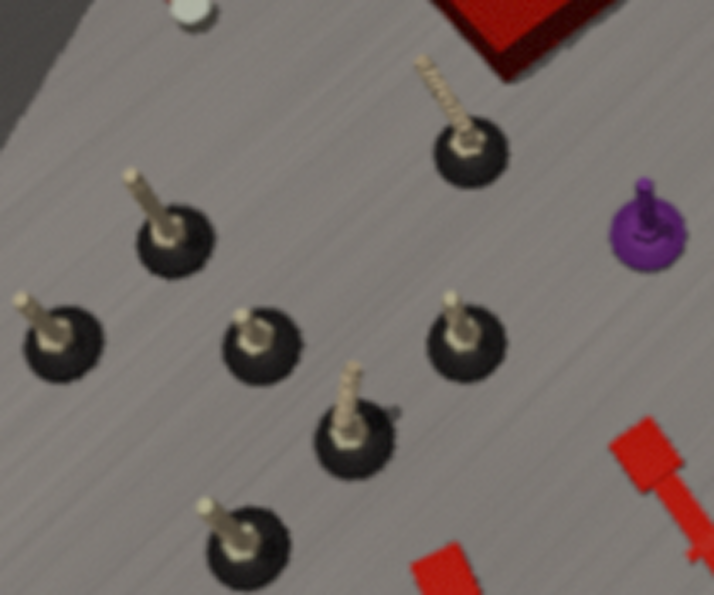

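```bash
cat >> h.py <<'E'
from scipy.optimize import least_squares
def blobs(d,box,thr=60):
    x0,y0,x1,y1=box;im=d['img'][y0:y1,x0:x1].astype(int)
    m=((im.max(2)<thr)).astype(np.uint8)
    n,l,st,c=cv2.connectedComponentsWithStats(m)
    out=[]
    for i in range(1,n):
        if st[i,4]>60:
            p=(l==i).astype(np.uint8);cs=cv2.findContours(p,cv2.RETR_EXTERNAL,cv2.CHAIN_APPROX_NONE)[0][0]
            (c0,r)=cv2.minEnclosingCircle(cv2.convexHull(cs)); out.append((c0[0]+x0,c0[1]+y0,r,st[i,4]))
    return out
E
python3 - <<'E'
from h import *
t=look('top');s=look('scene')
bt=blobs(t,(345,170,490,285));bs=blobs(s,(120,255,330,430))
S=[onz(s,b[:2],5) for b in bs]
print(bs)
ti=cv2.resize(t['img'][170:290,345:490],None,fx=5,fy=5,interpolation=2).copy();si=cv2.resize(s['img'][255:430,120:330],None,fx=3.4,fy=3.4,interpolation=2).copy()
for b in bt:
    P=onz(t,b[:2],5); Q=min(S,key=lambda q:np.linalg.norm(q-P))
    print(np.round(b,1),P.round(1),Q.round(1))
    M=(P+Q)/2
    for h,c in ((50,(255,0,0)),(70,(0,255,0)),(90,(0,128,255))):
        p=proj(t,[M[0],M[1],h])[0];cv2.circle(ti,tuple(int(v) for v in ((p-[345,170])+.5)*5),3,c,-1)
        p=proj(s,[M[0],M[1],h])[0];cv2.circle(si,tuple(int(v) for v in ((p-[120,255])+.5)*3.4),3,c,-1)
save('topd',ti);save('scd',si)
E
```

```text
[(273.5, 255.5, 25.505001068115234, np.int32(326)), (258.1170196533203, 299.69149017333984, 10.549997329711914, np.int32(246)), (171.25, 325.83333587646484, 11.117215156555176, np.int32(266)), (138.5, 355.83333587646484, 11.559126853942871, np.int32(277)), (196.625, 356.625, 11.490585327148438, np.int32(277)), (256.6851806640625, 355.70987701416016, 11.339335441589355, np.int32(277)), (224.21910095214844, 383.8370819091797, 11.933732986450195, np.int32(292)), (192.85713958740234, 415.8571472167969, 12.47455883026123, np.int32(316))]
[404.3 207.1   7.   76. ] [ 603.9 -240.1    5. ] [ 605.5 -243.9    5. ]
[461.9 207.7   7.4  89. ] [ 603.1 -380.7    5. ] [ 604.5 -383.8    5. ]
[433.1 208.7   7.3  86. ] [ 600.4 -310.5    5. ] [ 601.8 -313.9    5. ]
[375.1 236.9   7.2  73. ] [ 530.1 -168.4    5. ] [ 532.1 -172.2    5. ]
[434.5 236.5   7.4  84. ] [ 531.9 -312.7    5. ] [ 533.2 -315.9    5. ]
[433.5 267.    7.6  90. ] [ 457.8 -308.9    5. ] [ 458.5 -311.4    5. ]
[463.6 266.8   7.6  93. ] [ 458.7 -381.2    5. ] [ 460.5 -384.8    5. ]
```

View pics/topd.png

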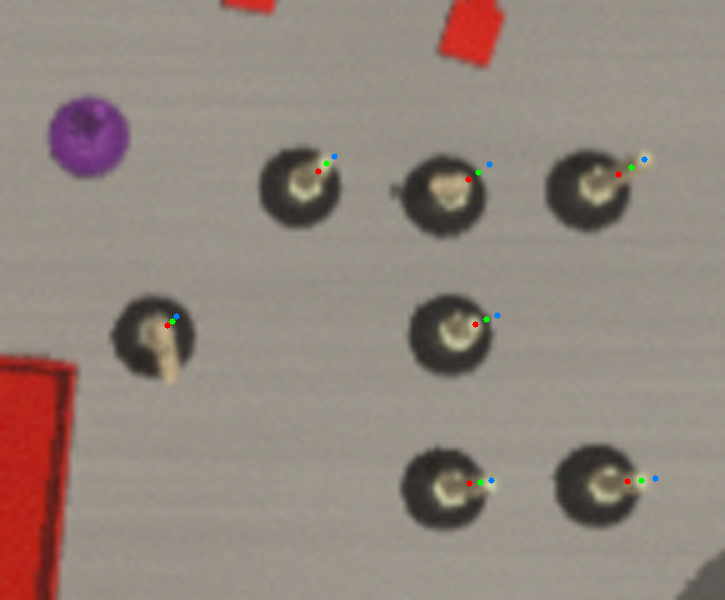

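View pics/scd.png

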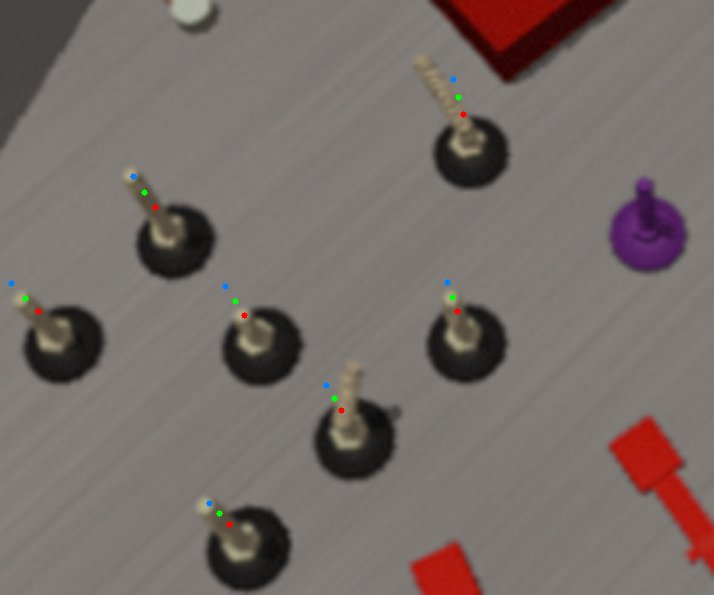

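Holding the projected 50/70/90 mm tips (red/green/blue) against the stems shows:
- **Medium:** A (604,-242) and G (460,-383).
- **Long:** B (604,-382) and F (458,-310).
- **Short:** E (532,-314).
- **Bent:** C (601,-312) and D (531,-170), whose tips are far off the vertical line.

The purple one at topc (88,137) is the decoy. Next: the strips, tray and counter.

Run:
```python
from h import *
for cn in ['top','scene']:
    d=look(cn);im=d['img'].astype(int);r,g,b=im[...,0],im[...,1],im[...,2]
    m=((b>r+35)&(b>60)&(g>r+10)).astype(np.uint8)
    n,l,st,c=cv2.connectedComponentsWithStats(m)
    for i in range(1,n):
        if st[i,4]>800:
            cs=cv2.findContours((l==i).astype(np.uint8),0,1)[0][0]
            bx=cv2.boxPoints(cv2.minAreaRect(cs.astype(np.float32)))
            P=[onz(d,q,3)[:2] for q in bx]; P=np.array(P)
            print(cn,'blue',st[i,4],P.round().tolist(),P.mean(0).round(1),np.linalg.norm(P[0]-P[1]).round(),np.linalg.norm(P[1]-P[2]).round())
    for q in ['row_short','row_medium','row_long','scrap_tray','counter','tally_paddle','tally_lever']:
        for o in models.cut_out(cn,q)[:3]:
            mm=np.argwhere(o['mask']);print(cn,q,round(o['conf'],2),np.round(o['extent']),mm.mean(0)[::-1].round(1))
    save('cnt_'+cn,d['img'][115:220,200:360] if cn=='top' else d['img'][245:335,330:450],5)
    save('str_'+cn,d['img'][170:290,150:290] if cn=='top' else d['img'][100:260,310:490],5 if cn=='top' else 4)
```

```text
top blue 2684 [[737.0, -615.0], [817.0, -702.0], [708.0, -793.0], [629.0, -706.0]] [ 722.9 -703.8] 119.0 142.0
top blue 2422 [[432.0, 170.0], [671.0, 164.0], [667.0, 94.0], [429.0, 102.0]] [549.9 132.6] 238.0 70.0
top blue 2360 [[423.0, 347.0], [660.0, 344.0], [657.0, 275.0], [419.0, 279.0]] [539.8 311.3] 238.0 70.0
top blue 2411 [[657.0, 260.0], [657.0, 193.0], [420.0, 186.0], [420.0, 252.0]] [538.8 222.9] 67.0 237.0
top row_short 0.94 [202. 185. 232. 282.] [216.1 234.1]
top row_medium 0.68 [235. 179. 271. 275.] [252.4 229.3]
top row_medium 0.42 [164. 184. 198. 281.] [180.1 232.6]
top row_long 0.58 [165. 182. 197. 281.] [180.  232.9]
top row_long 0.21 [279. 201. 299. 223.] [286.8 211.2]
top scrap_tray 0.94 [296. 237. 357. 300.] [327.7 269.6]
top tally_lever 0.59 [321. 166. 334. 189.] [324.5 180.6]
scene blue 2448 [[424.0, 277.0], [408.0, 350.0], [659.0, 339.0], [667.0, 272.0]] [539.6 309.5] 75.0 252.0
scene blue 2712 [[424.0, 179.0], [406.0, 251.0], [656.0, 256.0], [666.0, 189.0]] [537.7 218.9] 74.0 250.0
scene blue 3037 [[433.0, 98.0], [420.0, 172.0], [669.0, 159.0], [675.0, 92.0]] [549.3 130.4] 75.0 250.0
scene row_short 0.76 [348. 133. 460. 214.] [403.8 174.9]
scene row_medium 0.73 [325. 163. 435. 250.] [379.2 205.2]
scene row_long 0.62 [374. 112. 486. 194.] [432.3 151. ]
scene scrap_tray 0.59 [220. 182. 326. 280.] [273.9 228.5]
scene counter 0.86 [344. 256. 432. 328.] [394.6 290.4]
scene tally_lever 0.79 [344. 260. 382. 311.] [361.1 282.5]
```

View pics/cnt_top.png

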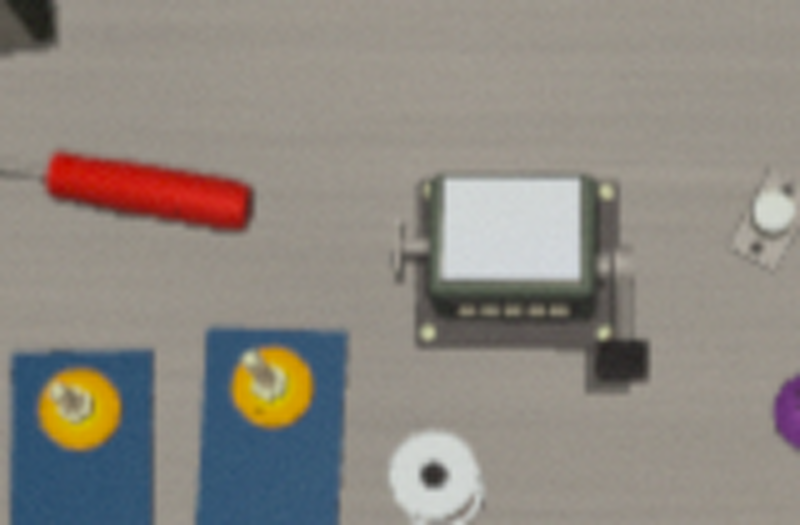

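View pics/str_scene.png

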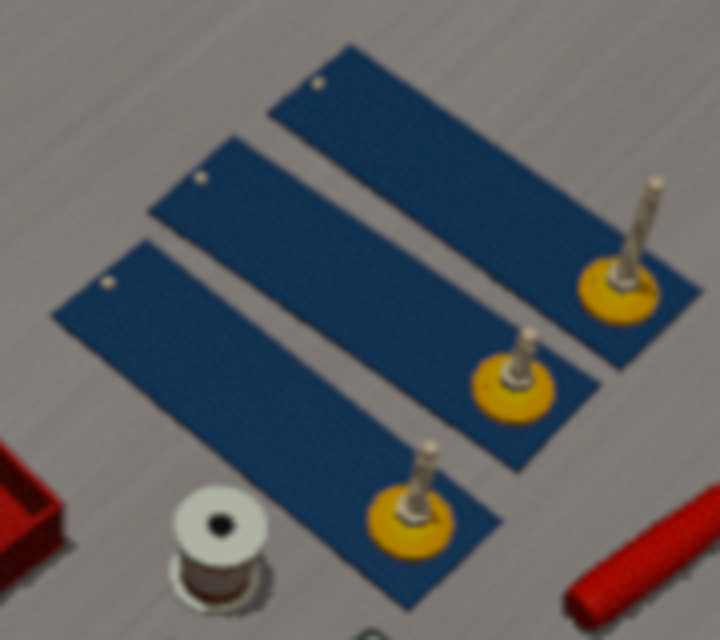

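View pics/str_top.png

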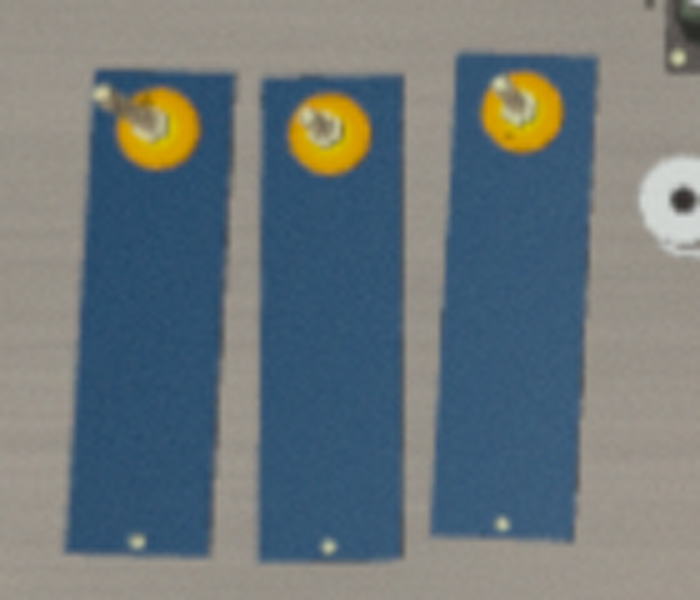

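View pics/cnt_scene.png

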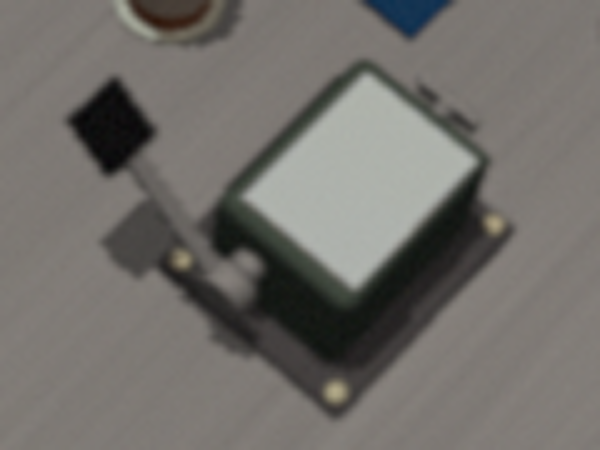

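Run:
```python
from h import *
t=look('top');s=look('scene')
T=lambda u,v:(u/5+150-.4,v/5+170-.4)
for n,b,f in (('long',(136,541),(158,128)),('short',(329,547),(330,133)),('med',(502,523),(522,112))):
    B=onz(t,T(*b),3);F=onz(t,T(*f),9);u=(F-B)[:2];L=np.linalg.norm(u);u/=L
    print(n,B.round(),F.round(),'L',L.round(1),'yaw',np.degrees(np.arctan2(u[1],u[0])).round(1),'orig',(F[:2]-90*u).round(1))
    F[:2]
    for h in (53,73,93): print('  tip px',h,((proj(t,[F[0],F[1],h])[0]-[150,170])*5+2).round())
def tri(p,q):
    a,r=ray(t,p);b,w=ray(s,q);A=np.stack([r,-w],1);x=np.linalg.lstsq(A,b-a,rcond=None)[0]
    return (a+x[0]*r+b+x[1]*w)/2, np.linalg.norm(a+x[0]*r-b-x[1]*w)
C=lambda u,v:(u/5+200-.4,v/5+115-.4); D=lambda u,v:(u/5+330-.4,v/5+245-.4)
print('paddle',tri(C(623,360),D(112,126)))
print('arm boss',tri(C(617,262),D(240,278)))
for a,b in (((428,333),None),((604,332),(181,259)),((607,191),(335,391)),((428,190),(494,224))):
    print('screw',onz(t,C(*a),6).round(1), onz(s,D(*b),6).round(1) if b else '')
# bent tips
T2=lambda u,v:(u/5+345-.4,v/5+170-.4);S2=lambda u,v:(u/3.4+120-.4,v/3.4+255-.4)
print('C tip',tri(T2(437,184),S2(353,368))); print('D tip',tri(T2(169,380),S2(421,62)))
# tray
im=t['img'].astype(int);m=((im[...,0]>90)&(im[...,1]<50)).astype(np.uint8);n,l,st,c=cv2.connectedComponentsWithStats(m)
for i in range(1,n):
    if st[i,4]>1500:
        cs=cv2.findContours((l==i).astype(np.uint8),0,1)[0][0];bx=cv2.boxPoints(cv2.minAreaRect(cs));P=np.array([onz(t,q,40)[:2] for q in bx]);print('tray',P.round().tolist(),P.mean(0).round())
```

```text
long [427. 314.   3.] [630. 309.   9.] L 202.8 yaw -1.4 orig [540.1 311.1]
  tip px 53 [130. 111.]
  tip px 73 [116. 102.]
  tip px 93 [102.  94.]
short [425. 220.   3.] [628. 224.   9.] L 203.0 yaw 1.2 orig [538.  222.1]
  tip px 53 [308. 116.]
  tip px 73 [298. 108.]
  tip px 93 [287.  99.]
med [437. 136.   3.] [639. 130.   9.] L 201.9 yaw -1.8 orig [549.1 132.3]
  tip px 53 [508.  94.]
  tip px 73 [501.  86.]
  tip px 93 [494.  77.]
paddle (array([637.50832614, -44.06186858,  84.31320485]), np.float64(0.8620918311317518))
arm boss (array([694.55837513, -40.26054533,  41.36976216]), np.float64(0.1952125378388821))
screw [667.1  53.2   6. ] 
screw [668.  -33.9   6. ] [666.7 -35.7   6. ]
screw [739.4 -34.9   6. ] [738.5 -36.1   6. ]
screw [739.5  54.3   6. ] [739.2  51.8   6. ]
C tip (array([ 595.56855936, -295.35706714,   64.77307488]), np.float64(2.4599040622954096))
D tip (array([ 503.42935709, -169.49623772,   69.36652583]), np.float64(0.9982257341343825))
tray [[390.0, 21.0], [526.0, 9.0], [513.0, -128.0], [377.0, -114.0]] [451. -53.]
```

```bash
cat >> h.py <<'E'
def plan(pos,jaw=90):
    s=arm.read_state();Rt=R.from_quat(s['ee_rot']).as_matrix()
    best=None
    for a in (jaw,jaw+180):
        ca,sa=np.cos(np.radians(a)),np.sin(np.radians(a))
        G=np.array([[0,ca,sa],[0,sa,-ca],[-1,0,0]])
        w=np.degrees(R.from_matrix(Rt.T@G).as_rotvec())
        if best is None or np.linalg.norm(w)<np.linalg.norm(best): best=w
    d=Rt.T@(np.array(pos,float)-s['position'])/1000
    print('pos',s['position'].round(1),'q6',s['joints'][5].round(2),'t',round(s['clock'],2),'-> d',d.round(4),'w',best.round(1),'rows',(np.linalg.norm(d)/.05).round(1),(np.linalg.norm(best)/8.59).round(1),'F',s['contact_force'].round(1),'w',round(s['gripper_width'],1))
    print('tool axes in world cols',Rt.round(2).tolist())
E
python3 - <<'E'
from h import *
plan([460,-383,180],90)
E
```

```text
pos [ 158.2 -604.6  231.3] q6 -0.26 t 1.45 -> d [0.0513 0.138  0.3481] w [14.7  0.  -0. ] rows 7.6 1.7 F [ 0.1 -0.3 -0.4] w 85.5
tool axes in world cols [[0.0, -0.25, 0.97], [0.0, 0.97, 0.25], [-1.0, 0.0, 0.0]]
```

Call:
{"fn": "arm_command", "kwargs": {"rows": [{"dx": 0.007, "dy": 0.017, "dz": 0.043, "wx": 5, "gripper": 0}, {"dx": 0.013, "dy": 0.035, "dz": 0.087, "wx": 10, "gripper": 0}, {"dx": 0.02, "dy": 0.052, "dz": 0.13, "wx": 14.7, "gripper": 0}, {"dx": 0.026, "dy": 0.069, "dz": 0.174, "wx": 14.7, "gripper": 0}, {"dx": 0.033, "dy": 0.087, "dz": 0.217, "wx": 14.7, "gripper": 0}, {"dx": 0.039, "dy": 0.104, "dz": 0.26, "wx": 14.7, "gripper": 0}, {"dx": 0.051, "dy": 0.138, "dz": 0.348, "wx": 14.7, "gripper": 0}, {"dx": 0.051, "dy": 0.138, "dz": 0.348, "wx": 14.7, "gripper": 0}]}}

```text
validation failed for argument at $.ro...
```

Run:
```python
from h import *
plan([460,-383,40],90)
d=look('wrist');im=d['img'].copy()
for P in ([460,-383,6],[460,-383,70],[458,-310,6],[458,-310,90],[532,-314,6],[604,-382,6]):
    p=proj(d,P)[0];cv2.circle(im,tuple(int(v) for v in p),3,(255,0,0),-1)
save('w1',im)
```

```text
pos [ 158.2 -604.6  231.3] q6 -0.26 t 1.45 -> d [0.1913 0.138  0.3481] w [14.7  0.  -0. ] rows 8.4 1.7 F [ 0.1 -0.3 -0.4] w 85.5
tool axes in world cols [[0.0, -0.25, 0.97], [0.0, 0.97, 0.25], [-1.0, 0.0, 0.0]]
```

View pics/w1.png

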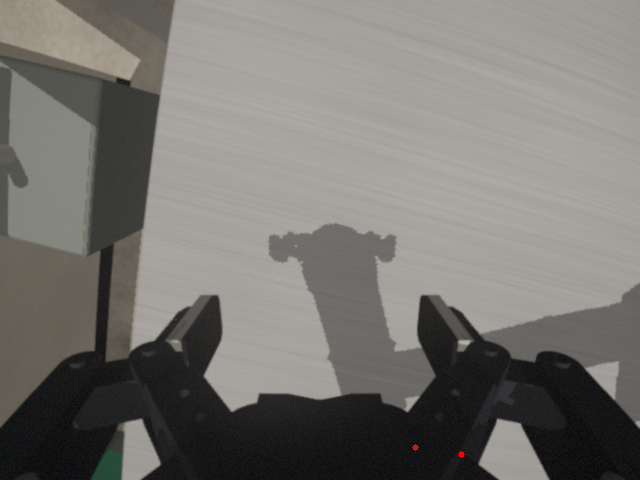

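Call:
{"fn": "arm_command", "kwargs": {"rows": [{"dx": 0.007, "dy": 0.017, "dz": 0.043, "wx": 5, "wy": 0, "wz": 0, "gripper": 0}, {"dx": 0.013, "dy": 0.035, "dz": 0.087, "wx": 10, "wy": 0, "wz": 0, "gripper": 0}, {"dx": 0.02, "dy": 0.052, "dz": 0.13, "wx": 14.7, "wy": 0, "wz": 0, "gripper": 0}, {"dx": 0.026, "dy": 0.069, "dz": 0.174, "wx": 14.7, "wy": 0, "wz": 0, "gripper": 0}, {"dx": 0.033, "dy": 0.087, "dz": 0.217, "wx": 14.7, "wy": 0, "wz": 0, "gripper": 0}, {"dx": 0.039, "dy": 0.104, "dz": 0.26, "wx": 14.7, "wy": 0, "wz": 0, "gripper": 0}, {"dx": 0.051, "dy": 0.138, "dz": 0.348, "wx": 14.7, "wy": 0, "wz": 0, "gripper": 0}, {"dx": 0.051, "dy": 0.138, "dz": 0.348, "wx": 14.7, "wy": 0, "wz": 0, "gripper": 0}]}}

```text
clock: 2.3
position: [461.6, -381.6, 180.3]
ee_rot: [-0.0, 0.707, -0.0, 0.707]
contact_force: [0.6, -1.0, -0.1]
gripper_width: 43.0
```

Run:
```python
from h import *
plan([460,-383,40],90)
d=look('wrist');im=d['img'].copy()
for P in ([460,-383,6],[460,-383,70],[458,-310,6],[458,-310,90],[532,-314,6],[604,-382,6]):
    p=proj(d,P)[0];cv2.circle(im,tuple(int(v) for v in p),3,(255,0,0),-1)
save('w2',im)
```

```text
pos [ 461.6 -381.6  180.3] q6 -1.15 t 2.3 -> d [ 0.1403 -0.0014 -0.0017] w [-0.  0.  0.] rows 2.8 0.0 F [ 0.6 -1.  -0.1] w 43.0
tool axes in world cols [[0.0, 0.0, 1.0], [-0.0, 1.0, -0.0], [-1.0, -0.0, 0.0]]
```

View pics/w2.png

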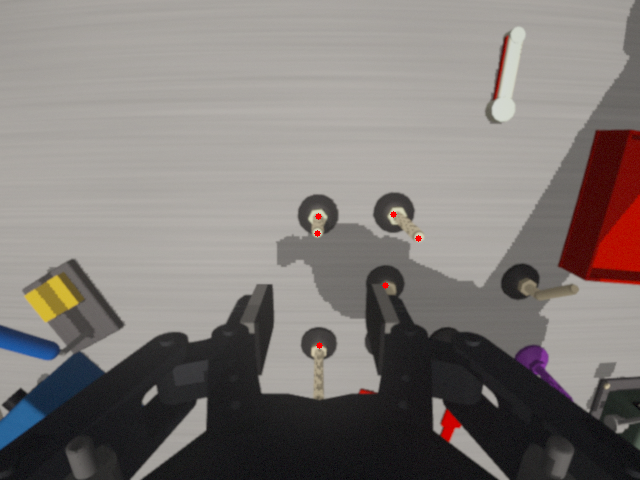

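The wrist view shows the projected feet and tips landing on the parts (foot at 318,216 for G). Going down on G.

Call:
{"fn": "arm_command", "kwargs": {"rows": [{"dx": 0.04, "dy": -0.0014, "dz": -0.0016, "wx": 0, "wy": 0, "wz": 0, "gripper": 0}, {"dx": 0.08, "dy": -0.0014, "dz": -0.0016, "wx": 0, "wy": 0, "wz": 0, "gripper": 0}, {"dx": 0.12, "dy": -0.0014, "dz": -0.0016, "wx": 0, "wy": 0, "wz": 0, "gripper": 0}, {"dx": 0.152, "dy": -0.0014, "dz": -0.0016, "wx": 0, "wy": 0, "wz": 0, "gripper": 0}, {"dx": 0.152, "dy": -0.0014, "dz": -0.0016, "wx": 0, "wy": 0, "wz": 0, "gripper": 0.5}, {"dx": 0.152, "dy": -0.0014, "dz": -0.0016, "wx": 0, "wy": 0, "wz": 0, "gripper": 1}, {"dx": 0.152, "dy": -0.0014, "dz": -0.0016, "wx": 0, "wy": 0, "wz": 0, "gripper": 1}, {"dx": 0.152, "dy": -0.0014, "dz": -0.0016, "wx": 0, "wy": 0, "wz": 0, "gripper": 1}]}}

```text
clock: 3.15
position: [465.8, -380.6, 29.1]
ee_rot: [-0.002, 0.705, 0.001, 0.709]
contact_force: [-0.9, 0.8, -1.8]
gripper_width: 7.8
```

Run:
```python
from h import *
d=look('wrist');save('w3',d['img'])
plan([460,-383,150],90)
s=look('scene');save('s3',s['img'][240:440,100:340],3)
plan([460,-383,150],90)
```

```text
pos [ 465.6 -380.5   28.9] q6 -1.15 t 3.2 -> d [-0.1211 -0.0027 -0.0051] w [0.3 0.3 0.1] rows 2.4 0.0 F [ 0.1  0.3 -0.3] w 8.1
tool axes in world cols [[0.0, -0.0, 1.0], [-0.0, 1.0, 0.0], [-1.0, -0.0, 0.0]]
pos [ 465.4 -380.4   28.6] q6 -1.15 t 3.25 -> d [-0.1214 -0.0027 -0.0049] w [0.3 0.2 0.1] rows 2.4 0.0 F [-0.3  0.6 -0.7] w 8.0
tool axes in world cols [[0.0, -0.0, 1.0], [-0.0, 1.0, 0.0], [-1.0, -0.0, 0.0]]
```

View pics/w3.png

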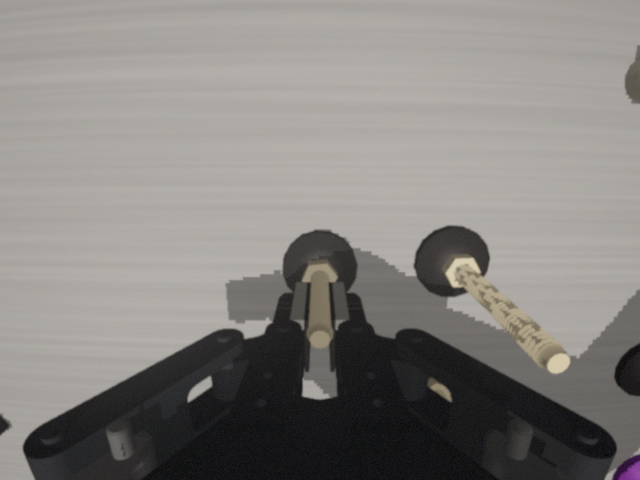

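View pics/s3.png

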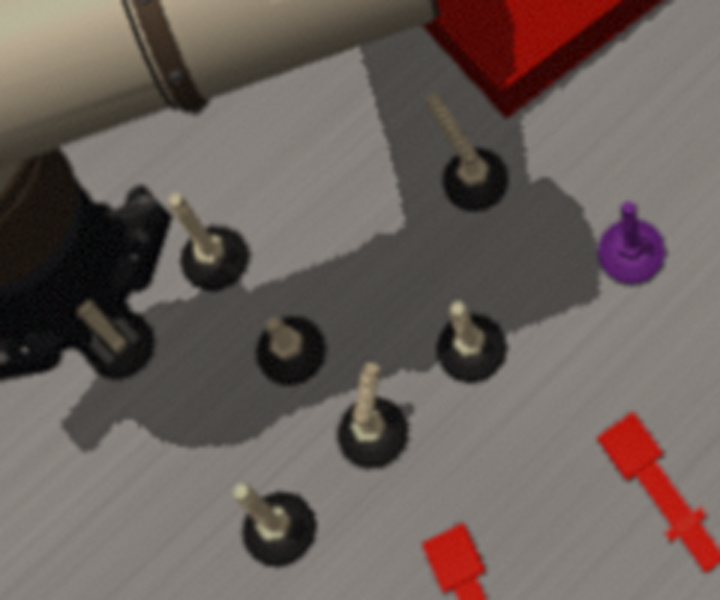

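Call:
{"fn": "arm_command", "kwargs": {"rows": [{"dx": -0.04, "dy": 0, "dz": 0, "wx": 0, "wy": 0, "wz": 0, "gripper": 1}, {"dx": -0.085, "dy": 0, "dz": 0, "wx": 0, "wy": 0, "wz": 0, "gripper": 1}, {"dx": -0.13, "dy": 0, "dz": 0, "wx": 0, "wy": 0, "wz": 0, "gripper": 1}, {"dx": -0.13, "dy": 0.045, "dz": 0.01, "wx": 0, "wy": 0, "wz": 0, "gripper": 1}, {"dx": -0.13, "dy": 0.09, "dz": 0.02, "wx": 0, "wy": 0, "wz": 0, "gripper": 1}, {"dx": -0.13, "dy": 0.135, "dz": 0.03, "wx": 0, "wy": 0, "wz": 0, "gripper": 1}, {"dx": -0.13, "dy": 0.18, "dz": 0.04, "wx": 0, "wy": 0, "wz": 0, "gripper": 1}, {"dx": -0.13, "dy": 0.225, "dz": 0.05, "wx": 0, "wy": 0, "wz": 0, "gripper": 1}]}}

```text
clock: 4.05
position: [513.9, -153.2, 159.6]
ee_rot: [-0.002, 0.705, 0.001, 0.709]
contact_force: [-0.1, -0.2, -1.7]
gripper_width: 7.8
```

Run:
```python
from h import *
plan([574,132,150],90)
```

```text
pos [ 513.9 -153.2  159.6] q6 -1.58 t 4.05 -> d [0.0098 0.285  0.0612] w [0.2 0.4 0. ] rows 5.8 0.1 F [-0.1 -0.2 -1.7] w 7.8
tool axes in world cols [[0.01, -0.0, 1.0], [-0.0, 1.0, 0.0], [-1.0, -0.0, 0.01]]
```

Call:
{"fn": "arm_command", "kwargs": {"rows": [{"dx": 0, "dy": 0.048, "dz": 0.01, "wx": 0, "wy": 0, "wz": 0, "gripper": 1}, {"dx": 0, "dy": 0.095, "dz": 0.02, "wx": 0, "wy": 0, "wz": 0, "gripper": 1}, {"dx": 0, "dy": 0.143, "dz": 0.03, "wx": 0, "wy": 0, "wz": 0, "gripper": 1}, {"dx": 0, "dy": 0.19, "dz": 0.04, "wx": 0, "wy": 0, "wz": 0, "gripper": 1}, {"dx": 0.01, "dy": 0.238, "dz": 0.05, "wx": 0, "wy": 0.3, "wz": 0, "gripper": 1}, {"dx": 0.03, "dy": 0.285, "dz": 0.061, "wx": 0, "wy": 0.4, "wz": 0, "gripper": 1}, {"dx": 0.06, "dy": 0.285, "dz": 0.061, "wx": 0, "wy": 0.4, "wz": 0, "gripper": 1}, {"dx": 0.09, "dy": 0.285, "dz": 0.061, "wx": 0, "wy": 0.4, "wz": 0, "gripper": 1}]}}

```text
clock: 4.85
position: [574.8, 134.2, 69.8]
ee_rot: [-0.002, 0.707, 0.003, 0.708]
contact_force: [-0.5, -0.3, -1.6]
gripper_width: 7.9
```

Run:
```python
from h import *
plan([574,132,32],90)
s=look('scene');save('s4',s['img'][80:280,280:520],3)
plan([574,132,32],90)
```

```text
pos [574.8 134.2  69.8] q6 -2.07 t 4.85 -> d [ 0.0378 -0.0022 -0.0008] w [ 0.4  0.1 -0. ] rows 0.8 0.0 F [-0.5 -0.3 -1.6] w 7.9
tool axes in world cols [[0.0, -0.01, 1.0], [0.0, 1.0, 0.01], [-1.0, 0.0, 0.0]]
pos [570.8 131.9  64. ] q6 -2.07 t 4.9 -> d [0.032  0.0002 0.0035] w [ 0.2 -0.5  0.2] rows 0.6 0.1 F [-0.3 -0.5 -4.8] w 7.8
tool axes in world cols [[-0.01, -0.0, 1.0], [-0.0, 1.0, 0.0], [-1.0, -0.0, -0.01]]
```

View pics/s4.png

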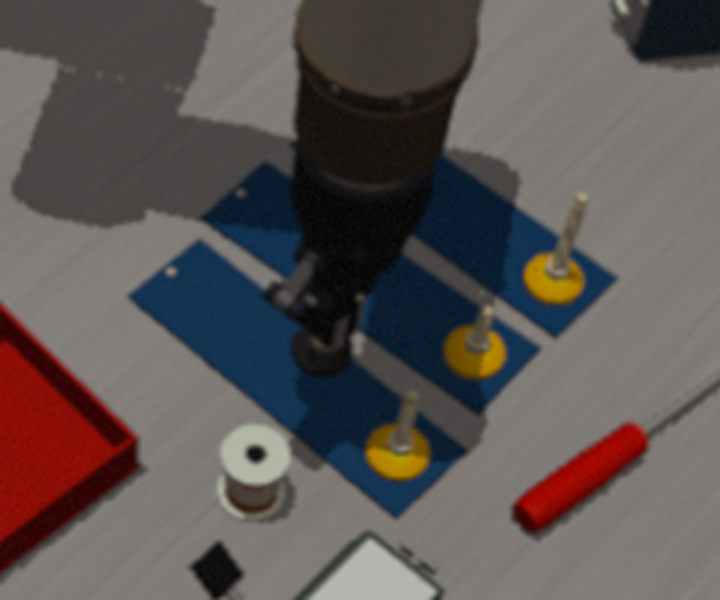

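Call:
{"fn": "arm_command", "kwargs": {"rows": [{"dx": 0.012, "dy": 0, "dz": 0.003, "wx": 0, "wy": -0.4, "wz": 0, "gripper": 1}, {"dx": 0.023, "dy": 0, "dz": 0.003, "wx": 0, "wy": -0.4, "wz": 0, "gripper": 1}, {"dx": 0.03, "dy": 0, "dz": 0.003, "wx": 0, "wy": -0.4, "wz": 0, "gripper": 1}, {"dx": 0.031, "dy": 0, "dz": 0.003, "wx": 0, "wy": -0.4, "wz": 0, "gripper": 1}, {"dx": 0.0315, "dy": 0, "dz": 0.003, "wx": 0, "wy": -0.4, "wz": 0, "gripper": 1}, {"dx": 0.0315, "dy": 0, "dz": 0.003, "wx": 0, "wy": -0.4, "wz": 0, "gripper": 0.5}, {"dx": 0.0315, "dy": 0, "dz": 0.003, "wx": 0, "wy": -0.4, "wz": 0, "gripper": 0.2}, {"dx": 0.0315, "dy": 0, "dz": 0.003, "wx": 0, "wy": -0.4, "wz": 0, "gripper": 0.2}]}}

```text
clock: 5.7
position: [574.0, 132.0, 33.2]
ee_rot: [-0.002, 0.707, 0.001, 0.707]
contact_force: [1.0, -0.6, 0.2]
gripper_width: 34.1
```

Run:
```python
from h import *
s=look('wrist');save('w5',s['img'])
plan([458,-310,180],90)
```

```text
pos [573.9 132.   33.1] q6 -2.07 t 5.75 -> d [-0.1456 -0.4419 -0.118 ] w [ 0.3 -0.1  0.2] rows 9.6 0.0 F [1.1 0.2 0. ] w 34.3
tool axes in world cols [[-0.0, -0.0, 1.0], [-0.0, 1.0, 0.0], [-1.0, -0.0, -0.0]]
```

View pics/w5.png

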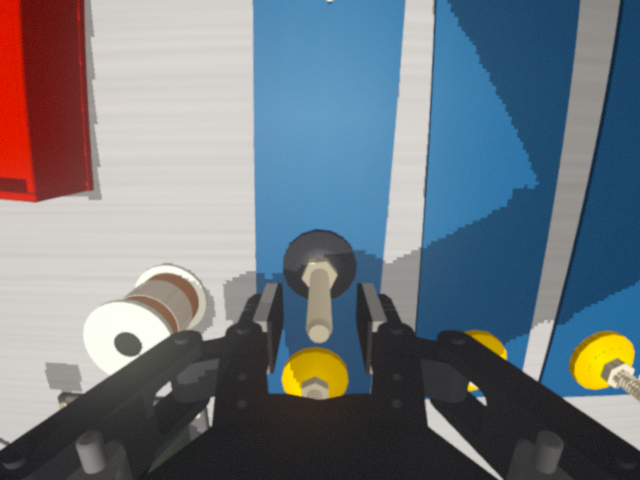

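Placed upright, centred on the medium strip. Next is F (long).

Call:
{"fn": "arm_command", "kwargs": {"rows": [{"dx": -0.045, "dy": 0, "dz": 0, "wx": 0, "wy": 0, "wz": 0, "gripper": 0}, {"dx": -0.09, "dy": 0, "dz": 0, "wx": 0, "wy": 0, "wz": 0, "gripper": 0}, {"dx": -0.12, "dy": -0.03, "dz": -0.01, "wx": 0, "wy": 0, "wz": 0, "gripper": 0}, {"dx": -0.146, "dy": -0.07, "dz": -0.02, "wx": 0, "wy": 0, "wz": 0, "gripper": 0}, {"dx": -0.146, "dy": -0.118, "dz": -0.03, "wx": 0, "wy": 0, "wz": 0, "gripper": 0}, {"dx": -0.146, "dy": -0.165, "dz": -0.042, "wx": 0, "wy": 0, "wz": 0, "gripper": 0}, {"dx": -0.146, "dy": -0.213, "dz": -0.055, "wx": 0, "wy": 0, "wz": 0, "gripper": 0}, {"dx": -0.146, "dy": -0.26, "dz": -0.068, "wx": 0, "wy": 0, "wz": 0, "gripper": 0}]}}

```text
clock: 6.55
position: [506.4, -129.6, 180.4]
ee_rot: [-0.003, 0.707, 0.001, 0.707]
contact_force: [0.5, -1.2, -0.1]
gripper_width: 42.5
```

Run:
```python
from h import *
plan([458,-310,180],90)
```

```text
pos [ 506.4 -129.6  180.4] q6 -1.63 t 6.55 -> d [ 0.0009 -0.1802 -0.0493] w [ 0.3 -0.   0.2] rows 3.7 0.0 F [ 0.5 -1.2 -0.1] w 42.5
tool axes in world cols [[-0.0, -0.0, 1.0], [-0.0, 1.0, 0.0], [-1.0, -0.0, -0.0]]
```

Call:
{"fn": "arm_command", "kwargs": {"rows": [{"dx": 0, "dy": -0.045, "dz": -0.012, "wx": 0.3, "wy": 0, "wz": 0, "gripper": 0}, {"dx": 0, "dy": -0.09, "dz": -0.024, "wx": 0.3, "wy": 0, "wz": 0, "gripper": 0}, {"dx": 0, "dy": -0.135, "dz": -0.036, "wx": 0.3, "wy": 0, "wz": 0, "gripper": 0}, {"dx": 0, "dy": -0.18, "dz": -0.049, "wx": 0.3, "wy": 0, "wz": 0, "gripper": 0}, {"dx": 0, "dy": -0.18, "dz": -0.049, "wx": 0.3, "wy": 0, "wz": 0, "gripper": 0}, {"dx": 0.02, "dy": -0.18, "dz": -0.049, "wx": 0.3, "wy": 0, "wz": 0, "gripper": 0}, {"dx": 0.03, "dy": -0.18, "dz": -0.049, "wx": 0.3, "wy": 0, "wz": 0, "gripper": 0}, {"dx": 0.03, "dy": -0.18, "dz": -0.049, "wx": 0.3, "wy": 0, "wz": 0, "gripper": 0}]}}

```text
clock: 7.35
position: [457.3, -309.0, 149.4]
ee_rot: [-0.0, 0.708, -0.0, 0.706]
contact_force: [-0.4, -0.1, 0.2]
gripper_width: 42.6
```

```bash
cat >> h.py <<'E'
def wl(n,pts=()):
    d=look('wrist');im=d['img'].copy()
    for P in pts:
        p=proj(d,P)[0];cv2.circle(im,tuple(int(v) for v in p),3,(255,0,0),-1)
    save(n,im)
E
python3 - <<'E'
from h import *
wl('w6',[[458,-310,6],[458,-310,90],[532,-314,50]])
plan([458,-310,45],90)
E
```

```text
pos [ 458.1 -309.3  150.4] q6 -1.27 t 7.4 -> d [ 1.054e-01 -4.000e-04  1.000e-04] w [ 0.  -0.1  0.1] rows 2.1 0.0 F [ 0.6 -0.1  0.3] w 42.8
tool axes in world cols [[-0.0, -0.0, 1.0], [-0.0, 1.0, 0.0], [-1.0, -0.0, -0.0]]
```

View pics/w6.png

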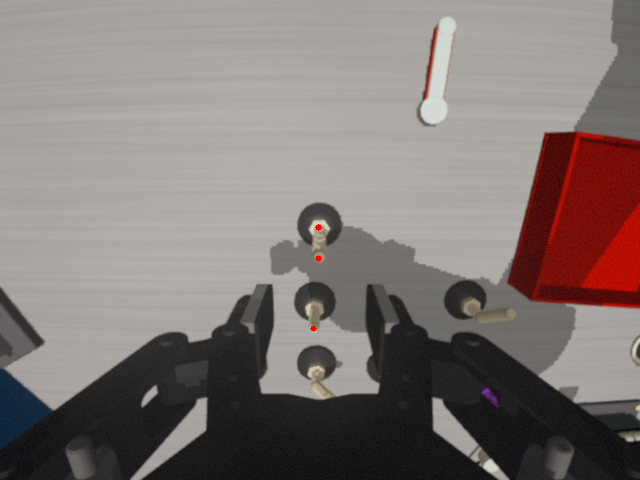

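Call:
{"fn": "arm_command", "kwargs": {"rows": [{"dx": 0.035, "dy": -0.0005, "dz": 0, "wx": 0, "wy": 0, "wz": 0, "gripper": 0}, {"dx": 0.07, "dy": -0.0005, "dz": 0, "wx": 0, "wy": 0, "wz": 0, "gripper": 0}, {"dx": 0.105, "dy": -0.0005, "dz": 0, "wx": 0, "wy": 0, "wz": 0, "gripper": 0}, {"dx": 0.105, "dy": -0.0005, "dz": 0, "wx": 0, "wy": 0, "wz": 0, "gripper": 0}, {"dx": 0.105, "dy": -0.0005, "dz": 0, "wx": 0, "wy": 0, "wz": 0, "gripper": 1}, {"dx": 0.105, "dy": -0.0005, "dz": 0, "wx": 0, "wy": 0, "wz": 0, "gripper": 1}, {"dx": 0.105, "dy": -0.0005, "dz": 0, "wx": 0, "wy": 0, "wz": 0, "gripper": 1}, {"dx": 0.105, "dy": -0.0005, "dz": 0, "wx": 0, "wy": 0, "wz": 0, "gripper": 1}]}}

```text
clock: 8.2
position: [459.7, -310.6, 47.8]
ee_rot: [-0.002, 0.706, -0.001, 0.708]
contact_force: [0.9, 0.6, 5.1]
gripper_width: 7.9
```

Call:
{"fn": "arm_command", "kwargs": {"rows": [{"dx": -0.04, "dy": 0, "dz": 0, "wx": 0, "wy": 0, "wz": 0, "gripper": 1}, {"dx": -0.085, "dy": 0, "dz": 0, "wx": 0, "wy": 0, "wz": 0, "gripper": 1}, {"dx": -0.12, "dy": 0.025, "dz": 0, "wx": 0, "wy": 0, "wz": 0, "gripper": 1}, {"dx": -0.125, "dy": 0.072, "dz": 0.008, "wx": 0, "wy": 0, "wz": 0, "gripper": 1}, {"dx": -0.125, "dy": 0.12, "dz": 0.016, "wx": 0, "wy": 0, "wz": 0, "gripper": 1}, {"dx": -0.125, "dy": 0.168, "dz": 0.024, "wx": 0, "wy": 0, "wz": 0, "gripper": 1}, {"dx": -0.125, "dy": 0.216, "dz": 0.032, "wx": 0, "wy": 0, "wz": 0, "gripper": 1}, {"dx": -0.125, "dy": 0.264, "dz": 0.04, "wx": 0, "wy": 0, "wz": 0, "gripper": 1}]}}

```text
clock: 9.0
position: [498.5, -44.2, 172.3]
ee_rot: [-0.002, 0.706, -0.001, 0.708]
contact_force: [1.6, -0.7, -1.8]
gripper_width: 7.8
```

Run:
```python
from h import *
plan([562,310.5,175],90)
```

```text
pos [498.5 -44.2 172.3] q6 -1.81 t 9.0 -> d [-0.0038  0.3546  0.0638] w [0.1 0.2 0.2] rows 7.2 0.0 F [ 1.6 -0.7 -1.8] w 7.8
tool axes in world cols [[0.0, -0.0, 1.0], [-0.0, 1.0, 0.0], [-1.0, -0.0, 0.0]]
```

Call:
{"fn": "arm_command", "kwargs": {"rows": [{"dx": 0, "dy": 0.049, "dz": 0.009, "wx": 0, "wy": 0, "wz": 0, "gripper": 1}, {"dx": 0, "dy": 0.097, "dz": 0.018, "wx": 0, "wy": 0, "wz": 0, "gripper": 1}, {"dx": 0, "dy": 0.146, "dz": 0.027, "wx": 0, "wy": 0, "wz": 0, "gripper": 1}, {"dx": 0, "dy": 0.194, "dz": 0.036, "wx": 0, "wy": 0, "wz": 0, "gripper": 1}, {"dx": 0, "dy": 0.243, "dz": 0.045, "wx": 0, "wy": 0, "wz": 0, "gripper": 1}, {"dx": 0.005, "dy": 0.292, "dz": 0.055, "wx": 0, "wy": 0, "wz": 0, "gripper": 1}, {"dx": 0.02, "dy": 0.335, "dz": 0.061, "wx": 0, "wy": 0, "wz": 0, "gripper": 1}, {"dx": 0.05, "dy": 0.355, "dz": 0.064, "wx": 0, "wy": 0, "wz": 0, "gripper": 1}]}}

```text
clock: 9.8
position: [564.0, 315.5, 123.3]
ee_rot: [-0.001, 0.704, 0.002, 0.711]
contact_force: [0.3, -0.2, -1.4]
gripper_width: 7.8
```

Run:
```python
from h import *
plan([562,310.5,50.5],90)
```

```text
pos [564.  315.5 123.3] q6 -2.33 t 9.8 -> d [ 0.0728 -0.0051 -0.0027] w [ 0.2  0.6 -0.1] rows 1.5 0.1 F [ 0.3 -0.2 -1.4] w 7.8
tool axes in world cols [[0.01, -0.0, 1.0], [0.0, 1.0, 0.0], [-1.0, 0.0, 0.01]]
```

Call:
{"fn": "arm_command", "kwargs": {"rows": [{"dx": 0.025, "dy": -0.005, "dz": -0.0015, "wx": 0, "wy": 0.6, "wz": 0, "gripper": 1}, {"dx": 0.045, "dy": -0.005, "dz": -0.002, "wx": 0, "wy": 0.6, "wz": 0, "gripper": 1}, {"dx": 0.06, "dy": -0.005, "dz": -0.0027, "wx": 0, "wy": 0.6, "wz": 0, "gripper": 1}, {"dx": 0.068, "dy": -0.005, "dz": -0.0027, "wx": 0, "wy": 0.6, "wz": 0, "gripper": 1}, {"dx": 0.0715, "dy": -0.005, "dz": -0.0027, "wx": 0, "wy": 0.6, "wz": 0, "gripper": 1}, {"dx": 0.0725, "dy": -0.005, "dz": -0.0027, "wx": 0, "wy": 0.6, "wz": 0, "gripper": 1}, {"dx": 0.0725, "dy": -0.005, "dz": -0.0027, "wx": 0, "wy": 0.6, "wz": 0, "gripper": 0.5}, {"dx": 0.0725, "dy": -0.005, "dz": -0.0027, "wx": 0, "wy": 0.6, "wz": 0, "gripper": 0.2}]}}

```text
clock: 10.6
position: [562.8, 311.1, 52.1]
ee_rot: [-0.001, 0.707, 0.002, 0.708]
contact_force: [-0.1, 0.2, 0.7]
gripper_width: 33.6
```

Run:
```python
from h import *
wl('w7')
plan([532,-314,180],90)
```

```text
pos [562.7 311.   52. ] q6 -2.32 t 10.65 -> d [-0.1295 -0.6246 -0.0333] w [ 0.3  0.1 -0.1] rows 12.8 0.0 F [ 0.2 -0.2 -0.3] w 34.0
tool axes in world cols [[0.0, -0.0, 1.0], [0.0, 1.0, 0.0], [-1.0, 0.0, 0.0]]
```

View pics/w7.png

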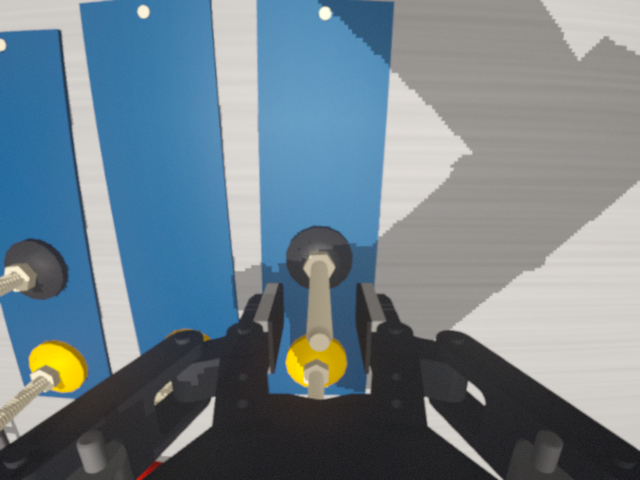

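F stands on the long strip. On to E (short).

Call:
{"fn": "arm_command", "kwargs": {"rows": [{"dx": -0.045, "dy": 0, "dz": 0, "wx": 0, "wy": 0, "wz": 0, "gripper": 0}, {"dx": -0.09, "dy": 0, "dz": 0, "wx": 0, "wy": 0, "wz": 0, "gripper": 0}, {"dx": -0.128, "dy": -0.02, "dz": 0, "wx": 0, "wy": 0, "wz": 0, "gripper": 0}, {"dx": -0.128, "dy": -0.068, "dz": 0, "wx": 0, "wy": 0, "wz": 0, "gripper": 0}, {"dx": -0.128, "dy": -0.118, "dz": 0, "wx": 0, "wy": 0, "wz": 0, "gripper": 0}, {"dx": -0.128, "dy": -0.168, "dz": 0, "wx": 0, "wy": 0, "wz": 0, "gripper": 0}, {"dx": -0.128, "dy": -0.218, "dz": 0, "wx": 0, "wy": 0, "wz": 0, "gripper": 0}, {"dx": -0.128, "dy": -0.268, "dz": 0, "wx": 0, "wy": 0, "wz": 0, "gripper": 0}]}}

```text
clock: 11.45
position: [563.7, 40.9, 180.6]
ee_rot: [-0.001, 0.706, 0.003, 0.708]
contact_force: [1.3, -0.2, -0.2]
gripper_width: 42.6
```

Run:
```python
from h import *
plan([532,-314,150],90)
```

```text
pos [563.7  40.9 180.6] q6 -1.92 t 11.45 -> d [ 0.0294 -0.3549 -0.0336] w [ 0.3  0.2 -0.2] rows 7.2 0.0 F [ 1.3 -0.2 -0.2] w 42.6
tool axes in world cols [[0.0, -0.01, 1.0], [0.0, 1.0, 0.01], [-1.0, 0.0, 0.0]]
```

Call:
{"fn": "arm_command", "kwargs": {"rows": [{"dx": 0, "dy": -0.05, "dz": -0.005, "wx": 0.3, "wy": 0, "wz": 0, "gripper": 0}, {"dx": 0, "dy": -0.1, "dz": -0.01, "wx": 0.3, "wy": 0, "wz": 0, "gripper": 0}, {"dx": 0, "dy": -0.15, "dz": -0.015, "wx": 0.3, "wy": 0, "wz": 0, "gripper": 0}, {"dx": 0, "dy": -0.2, "dz": -0.02, "wx": 0.3, "wy": 0, "wz": 0, "gripper": 0}, {"dx": 0, "dy": -0.25, "dz": -0.025, "wx": 0.3, "wy": 0, "wz": 0, "gripper": 0}, {"dx": 0, "dy": -0.3, "dz": -0.03, "wx": 0.3, "wy": 0, "wz": 0, "gripper": 0}, {"dx": 0.015, "dy": -0.345, "dz": -0.034, "wx": 0.3, "wy": 0, "wz": 0, "gripper": 0}, {"dx": 0.03, "dy": -0.355, "dz": -0.034, "wx": 0.3, "wy": 0, "wz": 0, "gripper": 0}]}}

```text
clock: 12.25
position: [531.1, -318.5, 150.0]
ee_rot: [0.002, 0.705, -0.001, 0.709]
contact_force: [0.5, -0.4, 0.3]
gripper_width: 42.9
```

Run:
```python
from h import *
wl('w8',[[532,-314,6],[532,-314,50],[601,-312,6],[604,-242,6]])
plan([532,-314,21],90)
```

```text
pos [ 529.5 -317.1  146.2] q6 -1.29 t 12.3 -> d [0.1252 0.0025 0.0025] w [-0.3 -0.  -0.3] rows 2.5 0.0 F [-0.  -0.2 -1.7] w 42.7
tool axes in world cols [[-0.0, 0.01, 1.0], [0.0, 1.0, -0.01], [-1.0, 0.0, -0.0]]
```

View pics/w8.png

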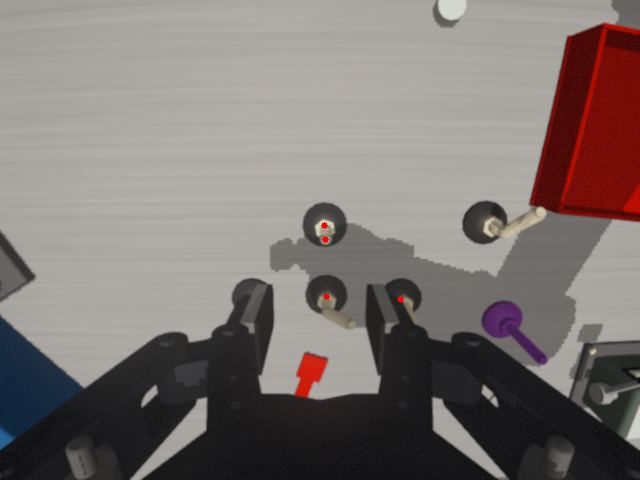

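Call:
{"fn": "arm_command", "kwargs": {"rows": [{"dx": 0.04, "dy": 0.0025, "dz": 0.0025, "wx": 0, "wy": 0, "wz": 0, "gripper": 0}, {"dx": 0.08, "dy": 0.0025, "dz": 0.0025, "wx": 0, "wy": 0, "wz": 0, "gripper": 0}, {"dx": 0.11, "dy": 0.0025, "dz": 0.0025, "wx": 0, "wy": 0, "wz": 0, "gripper": 0}, {"dx": 0.124, "dy": 0.0025, "dz": 0.0025, "wx": 0, "wy": 0, "wz": 0, "gripper": 0}, {"dx": 0.124, "dy": 0.0025, "dz": 0.0025, "wx": 0, "wy": 0, "wz": 0, "gripper": 0}, {"dx": 0.124, "dy": 0.0025, "dz": 0.0025, "wx": 0, "wy": 0, "wz": 0, "gripper": 1}, {"dx": 0.124, "dy": 0.0025, "dz": 0.0025, "wx": 0, "wy": 0, "wz": 0, "gripper": 1}, {"dx": 0.124, "dy": 0.0025, "dz": 0.0025, "wx": 0, "wy": 0, "wz": 0, "gripper": 1}]}}

```text
clock: 13.1
position: [533.5, -314.3, 24.5]
ee_rot: [0.003, 0.706, -0.001, 0.709]
contact_force: [0.9, 1.2, 4.2]
gripper_width: 7.5
```

Run:
```python
from h import *
plan([558,222.5,155],90)
```

```text
pos [ 533.5 -314.3   24.5] q6 -1.3 t 13.1 -> d [-0.1287  0.5373  0.0222] w [-0.3  0.2 -0.2] rows 11.1 0.0 F [0.9 1.2 4.2] w 7.5
tool axes in world cols [[0.0, 0.01, 1.0], [0.0, 1.0, -0.01], [-1.0, 0.0, 0.0]]
```

Call:
{"fn": "arm_command", "kwargs": {"rows": [{"dx": -0.045, "dy": 0, "dz": 0, "wx": 0, "wy": 0, "wz": 0, "gripper": 1}, {"dx": -0.09, "dy": 0, "dz": 0, "wx": 0, "wy": 0, "wz": 0, "gripper": 1}, {"dx": -0.128, "dy": 0.02, "dz": 0, "wx": 0, "wy": 0, "wz": 0, "gripper": 1}, {"dx": -0.128, "dy": 0.068, "dz": 0.003, "wx": 0, "wy": 0, "wz": 0, "gripper": 1}, {"dx": -0.128, "dy": 0.116, "dz": 0.005, "wx": 0, "wy": 0, "wz": 0, "gripper": 1}, {"dx": -0.128, "dy": 0.164, "dz": 0.007, "wx": 0, "wy": 0, "wz": 0, "gripper": 1}, {"dx": -0.128, "dy": 0.212, "dz": 0.009, "wx": 0, "wy": 0, "wz": 0, "gripper": 1}, {"dx": -0.128, "dy": 0.26, "dz": 0.011, "wx": 0, "wy": 0, "wz": 0, "gripper": 1}]}}

```text
clock: 13.9
position: [545.2, -53.0, 154.5]
ee_rot: [0.003, 0.705, -0.001, 0.709]
contact_force: [1.4, 0.1, 0.6]
gripper_width: 7.5
```

Run:
```python
from h import *
plan([558,222.5,150],90)
```

```text
pos [545.2 -53.  154.5] q6 -1.77 t 13.9 -> d [0.0056 0.2755 0.0112] w [-0.3  0.3 -0.2] rows 5.5 0.1 F [1.4 0.1 0.6] w 7.5
tool axes in world cols [[0.01, 0.01, 1.0], [0.0, 1.0, -0.01], [-1.0, 0.0, 0.01]]
```

Call:
{"fn": "arm_command", "kwargs": {"rows": [{"dx": 0, "dy": 0.048, "dz": 0.002, "wx": 0, "wy": 0, "wz": 0, "gripper": 1}, {"dx": 0, "dy": 0.096, "dz": 0.004, "wx": 0, "wy": 0, "wz": 0, "gripper": 1}, {"dx": 0, "dy": 0.144, "dz": 0.006, "wx": 0, "wy": 0, "wz": 0, "gripper": 1}, {"dx": 0, "dy": 0.192, "dz": 0.008, "wx": 0, "wy": 0, "wz": 0, "gripper": 1}, {"dx": 0, "dy": 0.24, "dz": 0.01, "wx": -0.3, "wy": 0.2, "wz": 0, "gripper": 1}, {"dx": 0.01, "dy": 0.275, "dz": 0.011, "wx": -0.3, "wy": 0.3, "wz": -0.2, "gripper": 1}, {"dx": 0.04, "dy": 0.275, "dz": 0.011, "wx": -0.3, "wy": 0.3, "wz": -0.2, "gripper": 1}, {"dx": 0.07, "dy": 0.275, "dz": 0.011, "wx": -0.3, "wy": 0.3, "wz": -0.2, "gripper": 1}]}}

```text
clock: 14.7
position: [558.5, 224.3, 86.2]
ee_rot: [0.0, 0.706, 0.002, 0.708]
contact_force: [-0.1, -0.8, -1.8]
gripper_width: 7.3
```

Run:
```python
from h import *
wl('w9')
plan([558,222.5,27],90)
```

```text
pos [554.8 221.6  80. ] q6 -2.22 t 14.75 -> d [0.053  0.0011 0.0035] w [-0.1 -0.4  0.2] rows 1.1 0.1 F [-1.1 -1.4 -4.4] w 7.1
tool axes in world cols [[-0.01, 0.0, 1.0], [-0.0, 1.0, -0.0], [-1.0, -0.0, -0.01]]
```

View pics/w9.png

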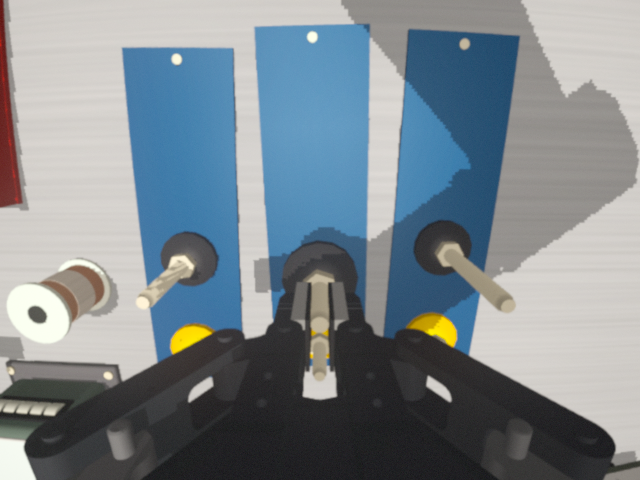

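Call:
{"fn": "arm_command", "kwargs": {"rows": [{"dx": 0.02, "dy": 0.001, "dz": 0.0035, "wx": 0, "wy": -0.4, "wz": 0, "gripper": 1}, {"dx": 0.036, "dy": 0.001, "dz": 0.0035, "wx": 0, "wy": -0.4, "wz": 0, "gripper": 1}, {"dx": 0.047, "dy": 0.001, "dz": 0.0035, "wx": 0, "wy": -0.4, "wz": 0, "gripper": 1}, {"dx": 0.051, "dy": 0.001, "dz": 0.0035, "wx": 0, "wy": -0.4, "wz": 0, "gripper": 1}, {"dx": 0.0525, "dy": 0.001, "dz": 0.0035, "wx": 0, "wy": -0.4, "wz": 0, "gripper": 1}, {"dx": 0.053, "dy": 0.001, "dz": 0.0035, "wx": 0, "wy": -0.4, "wz": 0, "gripper": 1}, {"dx": 0.053, "dy": 0.001, "dz": 0.0035, "wx": 0, "wy": -0.4, "wz": 0, "gripper": 0.5}, {"dx": 0.053, "dy": 0.001, "dz": 0.0035, "wx": 0, "wy": -0.4, "wz": 0, "gripper": 0.2}]}}

```text
clock: 15.55
position: [558.5, 222.8, 28.0]
ee_rot: [-0.0, 0.707, -0.001, 0.708]
contact_force: [0.3, 1.0, -0.5]
gripper_width: 33.6
```

Run:
```python
from h import *
wl('w10')
plan([604,-382,180],90)
```

```text
pos [558.5 222.7  27.9] q6 -2.22 t 15.6 -> d [-0.1509 -0.605   0.0462] w [-0.   0.1  0.1] rows 12.5 0.0 F [-0.1 -0.7 -0.1] w 34.1
tool axes in world cols [[0.0, 0.0, 1.0], [-0.0, 1.0, -0.0], [-1.0, -0.0, 0.0]]
```

View pics/w10.png

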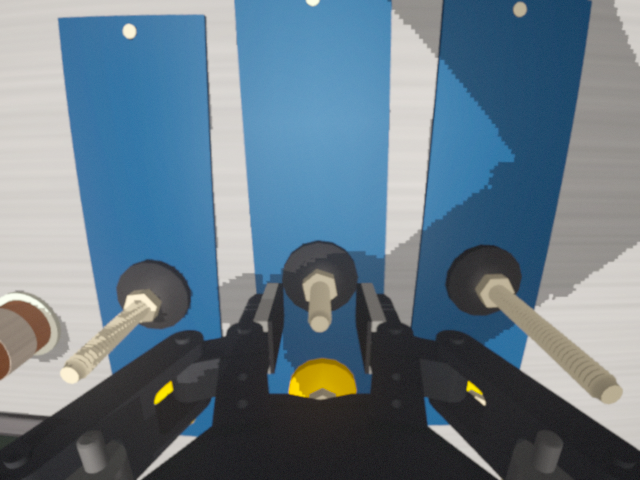

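Short one is down well. Next is B (long).

Call:
{"fn": "arm_command", "kwargs": {"rows": [{"dx": -0.048, "dy": 0, "dz": 0, "wx": 0, "wy": 0, "wz": 0, "gripper": 0}, {"dx": -0.096, "dy": 0, "dz": 0, "wx": 0, "wy": 0, "wz": 0, "gripper": 0}, {"dx": -0.14, "dy": -0.015, "dz": 0, "wx": 0, "wy": 0, "wz": 0, "gripper": 0}, {"dx": -0.151, "dy": -0.06, "dz": 0.004, "wx": 0, "wy": 0, "wz": 0, "gripper": 0}, {"dx": -0.151, "dy": -0.11, "dz": 0.008, "wx": 0, "wy": 0, "wz": 0, "gripper": 0}, {"dx": -0.151, "dy": -0.16, "dz": 0.012, "wx": 0, "wy": 0, "wz": 0, "gripper": 0}, {"dx": -0.151, "dy": -0.21, "dz": 0.016, "wx": 0, "wy": 0, "wz": 0, "gripper": 0}, {"dx": -0.151, "dy": -0.26, "dz": 0.02, "wx": 0, "wy": 0, "wz": 0, "gripper": 0}]}}

```text
clock: 16.4
position: [577.9, -38.2, 180.2]
ee_rot: [-0.001, 0.706, -0.001, 0.708]
contact_force: [0.7, 0.9, -0.4]
gripper_width: 42.8
```

Call:
{"fn": "arm_command", "kwargs": {"rows": [{"dx": 0, "dy": -0.05, "dz": 0.004, "wx": 0, "wy": 0, "wz": 0, "gripper": 0}, {"dx": 0, "dy": -0.1, "dz": 0.008, "wx": 0, "wy": 0, "wz": 0, "gripper": 0}, {"dx": 0, "dy": -0.15, "dz": 0.012, "wx": 0, "wy": 0, "wz": 0, "gripper": 0}, {"dx": 0, "dy": -0.2, "dz": 0.016, "wx": 0, "wy": 0, "wz": 0, "gripper": 0}, {"dx": 0, "dy": -0.25, "dz": 0.02, "wx": 0, "wy": 0, "wz": 0, "gripper": 0}, {"dx": 0, "dy": -0.3, "dz": 0.024, "wx": 0, "wy": 0, "wz": 0, "gripper": 0}, {"dx": 0, "dy": -0.335, "dz": 0.026, "wx": 0, "wy": 0, "wz": 0, "gripper": 0}, {"dx": 0, "dy": -0.335, "dz": 0.026, "wx": 0, "wy": 0, "wz": 0, "gripper": 0}]}}

```text
clock: 17.2
position: [603.0, -378.0, 180.1]
ee_rot: [0.001, 0.706, -0.003, 0.708]
contact_force: [-0.6, 0.4, 0.2]
gripper_width: 43.2
```

Run:
```python
from h import *
wl('w11',[[604,-382,6],[604,-382,90],[601,-312,6],[604,-242,6]])
plan([604,-382,45],90)
```

```text
pos [ 603.1 -375.6  180.1] q6 -1.25 t 17.25 -> d [ 0.1351 -0.0062  0.0006] w [-0.2  0.1  0.1] rows 2.7 0.0 F [-0.2  0.4 -0.8] w 42.2
tool axes in world cols [[0.0, 0.0, 1.0], [-0.0, 1.0, -0.0], [-1.0, -0.0, 0.0]]
```

View pics/w11.png

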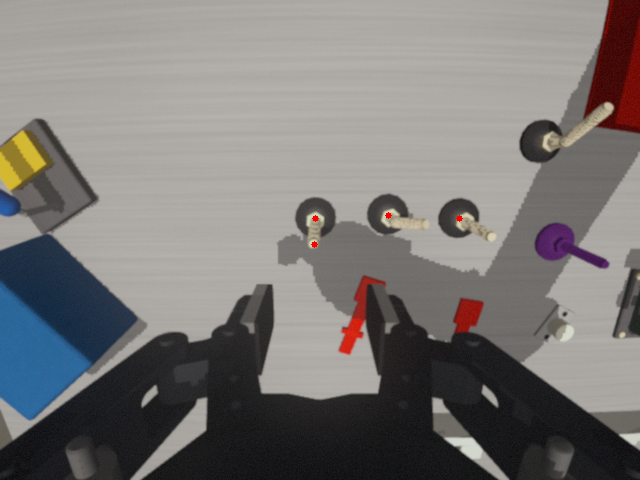

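Call:
{"fn": "arm_command", "kwargs": {"rows": [{"dx": 0.035, "dy": -0.006, "dz": 0.0006, "wx": 0, "wy": 0, "wz": 0, "gripper": 0}, {"dx": 0.075, "dy": -0.006, "dz": 0.0006, "wx": 0, "wy": 0, "wz": 0, "gripper": 0}, {"dx": 0.115, "dy": -0.006, "dz": 0.0006, "wx": 0, "wy": 0, "wz": 0, "gripper": 0}, {"dx": 0.135, "dy": -0.006, "dz": 0.0006, "wx": 0, "wy": 0, "wz": 0, "gripper": 0}, {"dx": 0.135, "dy": -0.006, "dz": 0.0006, "wx": 0, "wy": 0, "wz": 0, "gripper": 0}, {"dx": 0.135, "dy": -0.006, "dz": 0.0006, "wx": 0, "wy": 0, "wz": 0, "gripper": 1}, {"dx": 0.135, "dy": -0.006, "dz": 0.0006, "wx": 0, "wy": 0, "wz": 0, "gripper": 1}, {"dx": 0.135, "dy": -0.006, "dz": 0.0006, "wx": 0, "wy": 0, "wz": 0, "gripper": 1}]}}

```text
clock: 18.05
position: [605.5, -382.0, 47.8]
ee_rot: [0.0, 0.705, -0.002, 0.709]
contact_force: [0.3, 0.7, 2.3]
gripper_width: 7.9
```

Run:
```python
from h import *
plan([487,312.5,175],90)
```

```text
pos [ 605.5 -382.    47.8] q6 -1.24 t 18.05 -> d [-0.1302  0.6937 -0.12  ] w [-0.2  0.4  0.2] rows 14.3 0.1 F [0.3 0.7 2.3] w 7.9
tool axes in world cols [[0.01, 0.0, 1.0], [-0.0, 1.0, -0.0], [-1.0, -0.0, 0.01]]
```

Call:
{"fn": "arm_command", "kwargs": {"rows": [{"dx": -0.045, "dy": 0, "dz": 0, "wx": 0, "wy": 0, "wz": 0, "gripper": 1}, {"dx": -0.09, "dy": 0, "dz": 0, "wx": 0, "wy": 0, "wz": 0, "gripper": 1}, {"dx": -0.13, "dy": 0.02, "dz": -0.003, "wx": 0, "wy": 0, "wz": 0, "gripper": 1}, {"dx": -0.13, "dy": 0.068, "dz": -0.011, "wx": 0, "wy": 0, "wz": 0, "gripper": 1}, {"dx": -0.13, "dy": 0.116, "dz": -0.019, "wx": 0, "wy": 0, "wz": 0, "gripper": 1}, {"dx": -0.13, "dy": 0.164, "dz": -0.027, "wx": 0, "wy": 0, "wz": 0, "gripper": 1}, {"dx": -0.13, "dy": 0.212, "dz": -0.035, "wx": 0, "wy": 0, "wz": 0, "gripper": 1}, {"dx": -0.13, "dy": 0.26, "dz": -0.044, "wx": 0, "wy": 0, "wz": 0, "gripper": 1}]}}

```text
clock: 18.85
position: [561.1, -119.6, 177.9]
ee_rot: [0.0, 0.704, -0.002, 0.71]
contact_force: [0.7, 0.4, -0.8]
gripper_width: 7.7
```

Run:
```python
from h import *
plan([487,312.5,175],90)
```

```text
pos [ 561.1 -119.6  177.9] q6 -1.65 t 18.85 -> d [ 0.001   0.4319 -0.0758] w [-0.2  0.5  0.2] rows 8.8 0.1 F [ 0.7  0.4 -0.8] w 7.7
tool axes in world cols [[0.01, 0.0, 1.0], [-0.0, 1.0, -0.0], [-1.0, -0.0, 0.01]]
```

Call:
{"fn": "arm_command", "kwargs": {"rows": [{"dx": 0, "dy": 0.049, "dz": -0.009, "wx": 0, "wy": 0, "wz": 0, "gripper": 1}, {"dx": 0, "dy": 0.098, "dz": -0.017, "wx": 0, "wy": 0, "wz": 0, "gripper": 1}, {"dx": 0, "dy": 0.147, "dz": -0.026, "wx": 0, "wy": 0, "wz": 0, "gripper": 1}, {"dx": 0, "dy": 0.196, "dz": -0.034, "wx": 0, "wy": 0.2, "wz": 0, "gripper": 1}, {"dx": 0, "dy": 0.245, "dz": -0.043, "wx": 0, "wy": 0.3, "wz": 0, "gripper": 1}, {"dx": 0, "dy": 0.294, "dz": -0.052, "wx": 0, "wy": 0.5, "wz": 0, "gripper": 1}, {"dx": 0, "dy": 0.343, "dz": -0.06, "wx": 0, "wy": 0.5, "wz": 0, "gripper": 1}, {"dx": 0, "dy": 0.392, "dz": -0.069, "wx": 0, "wy": 0.5, "wz": 0, "gripper": 1}]}}

```text
clock: 19.65
position: [493.0, 274.7, 177.5]
ee_rot: [0.001, 0.706, -0.002, 0.708]
contact_force: [1.3, 0.2, -1.0]
gripper_width: 7.7
```

Run:
```python
from h import *
plan([486,312.5,70],90)
```

```text
pos [493.  274.7 177.5] q6 -2.37 t 19.65 -> d [ 0.1075  0.0378 -0.0074] w [-0.2  0.1  0.1] rows 2.3 0.0 F [ 1.3  0.2 -1. ] w 7.7
tool axes in world cols [[0.0, 0.0, 1.0], [-0.0, 1.0, -0.0], [-1.0, -0.0, 0.0]]
```

Call:
{"fn": "arm_command", "kwargs": {"rows": [{"dx": 0.01, "dy": 0.036, "dz": -0.007, "wx": 0, "wy": 0, "wz": 0, "gripper": 1}, {"dx": 0.05, "dy": 0.038, "dz": -0.007, "wx": 0, "wy": 0, "wz": 0, "gripper": 1}, {"dx": 0.085, "dy": 0.038, "dz": -0.007, "wx": 0, "wy": 0, "wz": 0, "gripper": 1}, {"dx": 0.105, "dy": 0.038, "dz": -0.007, "wx": 0, "wy": 0, "wz": 0, "gripper": 1}, {"dx": 0.116, "dy": 0.038, "dz": -0.007, "wx": 0, "wy": 0, "wz": 0, "gripper": 1}, {"dx": 0.122, "dy": 0.038, "dz": -0.007, "wx": 0, "wy": 0, "wz": 0, "gripper": 1}, {"dx": 0.125, "dy": 0.038, "dz": -0.007, "wx": 0, "wy": 0, "wz": 0, "gripper": 1}, {"dx": 0.1265, "dy": 0.038, "dz": -0.007, "wx": 0, "wy": 0, "wz": 0, "gripper": 1}]}}

```text
clock: 20.45
position: [487.1, 313.1, 52.0]
ee_rot: [0.002, 0.706, -0.001, 0.708]
contact_force: [0.2, -0.1, -0.4]
gripper_width: 8.2
```

Call:
{"fn": "arm_command", "kwargs": {"rows": [{"dx": 0, "dy": 0, "dz": 0, "wx": 0, "wy": 0, "wz": 0, "gripper": 0.5}, {"dx": 0, "dy": 0, "dz": 0, "wx": 0, "wy": 0, "wz": 0, "gripper": 0.1}, {"dx": 0, "dy": 0, "dz": 0, "wx": 0, "wy": 0, "wz": 0, "gripper": 0}, {"dx": -0.045, "dy": 0, "dz": 0, "wx": 0, "wy": 0, "wz": 0, "gripper": 0}, {"dx": -0.09, "dy": 0, "dz": 0, "wx": 0, "wy": 0, "wz": 0, "gripper": 0}, {"dx": -0.125, "dy": -0.01, "dz": 0, "wx": 0, "wy": 0, "wz": 0, "gripper": 0}, {"dx": -0.125, "dy": -0.06, "dz": 0, "wx": 0, "wy": 0, "wz": 0, "gripper": 0}, {"dx": -0.125, "dy": -0.11, "dz": 0, "wx": 0, "wy": 0, "wz": 0, "gripper": 0}]}}

```text
clock: 21.25
position: [486.6, 203.1, 178.8]
ee_rot: [0.002, 0.705, 0.001, 0.71]
contact_force: [1.0, -0.6, -0.7]
gripper_width: 42.7
```

Run:
```python
from h import *
wl('w12')
plan([604,-242,180],90)
```

```text
pos [484.  196.1 177.8] q6 -2.28 t 21.3 -> d [-0.0018 -0.4372  0.1232] w [-0.4  0.1  0. ] rows 9.1 0.1 F [-2.5 -4.5 -1.9] w 42.5
tool axes in world cols [[0.0, 0.01, 1.0], [-0.0, 1.0, -0.01], [-1.0, -0.0, 0.0]]
```

View pics/w12.png

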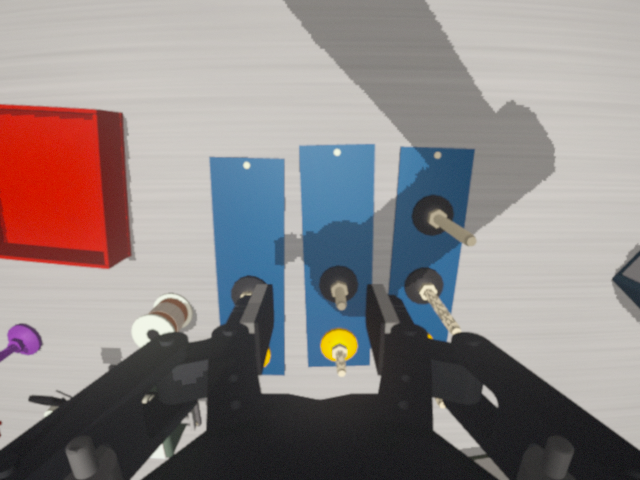

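Two stand on the long strip. Next is A (medium).

Call:
{"fn": "arm_command", "kwargs": {"rows": [{"dx": 0, "dy": -0.046, "dz": 0.013, "wx": 0, "wy": 0, "wz": 0, "gripper": 0}, {"dx": 0, "dy": -0.094, "dz": 0.027, "wx": 0, "wy": 0, "wz": 0, "gripper": 0}, {"dx": 0, "dy": -0.142, "dz": 0.04, "wx": 0, "wy": 0, "wz": 0, "gripper": 0}, {"dx": 0, "dy": -0.19, "dz": 0.054, "wx": 0, "wy": 0, "wz": 0, "gripper": 0}, {"dx": 0, "dy": -0.238, "dz": 0.067, "wx": 0, "wy": 0, "wz": 0, "gripper": 0}, {"dx": 0, "dy": -0.286, "dz": 0.081, "wx": 0, "wy": 0, "wz": 0, "gripper": 0}, {"dx": 0, "dy": -0.334, "dz": 0.094, "wx": 0, "wy": 0, "wz": 0, "gripper": 0}, {"dx": 0, "dy": -0.382, "dz": 0.108, "wx": 0, "wy": 0, "wz": 0, "gripper": 0}]}}

```text
clock: 22.1
position: [588.5, -185.7, 178.7]
ee_rot: [0.002, 0.706, -0.003, 0.708]
contact_force: [1.2, 2.1, -0.3]
gripper_width: 42.7
```

Run:
```python
from h import *
wl('w13',[[604,-242,6],[604,-242,70],[601,-312,6],[531,-170,6]])
plan([604,-242,150],90)
```

```text
pos [ 590.1 -192.   178.2] q6 -1.53 t 22.15 -> d [ 0.0285 -0.0497  0.0144] w [-0.7  0.2  0.2] rows 1.2 0.1 F [ 5.4 -2.9  2.2] w 42.8
tool axes in world cols [[0.0, 0.01, 1.0], [-0.0, 1.0, -0.01], [-1.0, -0.0, 0.0]]
```

View pics/w13.png

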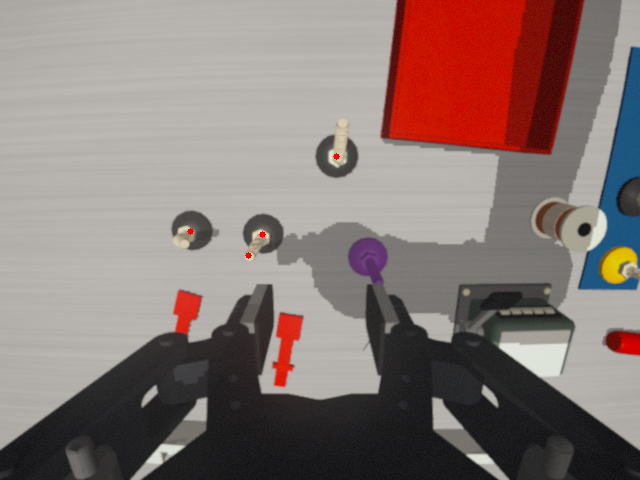

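Call:
{"fn": "arm_command", "kwargs": {"rows": [{"dx": 0, "dy": -0.046, "dz": 0.013, "wx": -0.6, "wy": 0, "wz": 0, "gripper": 0}, {"dx": 0.02, "dy": -0.05, "dz": 0.0144, "wx": -0.6, "wy": 0, "wz": 0, "gripper": 0}, {"dx": 0.06, "dy": -0.05, "dz": 0.0144, "wx": -0.6, "wy": 0, "wz": 0, "gripper": 0}, {"dx": 0.1, "dy": -0.05, "dz": 0.0144, "wx": -0.6, "wy": 0, "wz": 0, "gripper": 0}, {"dx": 0.135, "dy": -0.05, "dz": 0.0144, "wx": -0.6, "wy": 0, "wz": 0, "gripper": 0}, {"dx": 0.15, "dy": -0.05, "dz": 0.0144, "wx": -0.6, "wy": 0, "wz": 0, "gripper": 0}, {"dx": 0.15, "dy": -0.05, "dz": 0.0144, "wx": -0.6, "wy": 0, "wz": 0, "gripper": 0}, {"dx": 0.15, "dy": -0.05, "dz": 0.0144, "wx": -0.6, "wy": 0, "wz": 0, "gripper": 0}]}}

```text
clock: 22.95
position: [605.6, -243.0, 30.0]
ee_rot: [-0.001, 0.705, -0.002, 0.709]
contact_force: [-0.4, -0.3, 0.5]
gripper_width: 42.4
```

Call:
{"fn": "arm_command", "kwargs": {"rows": [{"dx": 0, "dy": 0, "dz": 0, "wx": 0, "wy": 0, "wz": 0, "gripper": 1}, {"dx": 0, "dy": 0, "dz": 0, "wx": 0, "wy": 0, "wz": 0, "gripper": 1}, {"dx": 0, "dy": 0, "dz": 0, "wx": 0, "wy": 0, "wz": 0, "gripper": 1}, {"dx": 0, "dy": 0, "dz": 0, "wx": 0, "wy": 0, "wz": 0, "gripper": 1}, {"dx": -0.04, "dy": 0, "dz": 0, "wx": 0, "wy": 0, "wz": 0, "gripper": 1}, {"dx": -0.085, "dy": 0, "dz": 0, "wx": 0, "wy": 0, "wz": 0, "gripper": 1}, {"dx": -0.125, "dy": 0, "dz": 0, "wx": 0, "wy": 0, "wz": 0, "gripper": 1}, {"dx": -0.125, "dy": 0, "dz": 0, "wx": 0, "wy": 0, "wz": 0, "gripper": 1}]}}

```text
clock: 23.75
position: [608.4, -243.5, 162.4]
ee_rot: [-0.003, 0.701, -0.003, 0.714]
contact_force: [0.4, 0.6, 0.0]
gripper_width: 7.7
```

Run:
```python
from h import *
plan([498,133.8,155],90)
```

```text
pos [ 608.4 -243.5  162.4] q6 -1.44 t 23.75 -> d [ 0.0022  0.3773 -0.1106] w [-0.   1.1  0.5] rows 7.9 0.1 F [0.4 0.6 0. ] w 7.7
tool axes in world cols [[0.02, 0.0, 1.0], [-0.01, 1.0, -0.0], [-1.0, -0.01, 0.02]]
```

Call:
{"fn": "arm_command", "kwargs": {"rows": [{"dx": 0, "dy": 0.047, "dz": -0.014, "wx": 0, "wy": 0.3, "wz": 0, "gripper": 1}, {"dx": 0, "dy": 0.095, "dz": -0.028, "wx": 0, "wy": 0.6, "wz": 0.2, "gripper": 1}, {"dx": 0, "dy": 0.142, "dz": -0.042, "wx": 0, "wy": 1, "wz": 0.4, "gripper": 1}, {"dx": 0, "dy": 0.19, "dz": -0.056, "wx": 0, "wy": 1, "wz": 0.4, "gripper": 1}, {"dx": 0, "dy": 0.237, "dz": -0.07, "wx": 0, "wy": 1, "wz": 0.4, "gripper": 1}, {"dx": 0, "dy": 0.285, "dz": -0.084, "wx": 0, "wy": 1, "wz": 0.4, "gripper": 1}, {"dx": 0, "dy": 0.332, "dz": -0.098, "wx": 0, "wy": 1, "wz": 0.4, "gripper": 1}, {"dx": 0.01, "dy": 0.377, "dz": -0.11, "wx": 0, "wy": 1, "wz": 0.4, "gripper": 1}]}}

```text
clock: 24.55
position: [498.0, 135.4, 147.7]
ee_rot: [-0.0, 0.706, -0.0, 0.708]
contact_force: [1.0, 0.7, -0.9]
gripper_width: 8.1
```

Run:
```python
from h import *
plan([498,133.8,33],90)
```

```text
pos [498.  135.4 147.7] q6 -2.15 t 24.55 -> d [ 0.1147 -0.0016 -0.0003] w [0.  0.1 0. ] rows 2.3 0.0 F [ 1.   0.7 -0.9] w 8.1
tool axes in world cols [[0.0, -0.0, 1.0], [-0.0, 1.0, 0.0], [-1.0, -0.0, 0.0]]
```

Call:
{"fn": "arm_command", "kwargs": {"rows": [{"dx": 0.035, "dy": -0.002, "dz": 0, "wx": 0, "wy": 0, "wz": 0, "gripper": 1}, {"dx": 0.07, "dy": -0.002, "dz": 0, "wx": 0, "wy": 0, "wz": 0, "gripper": 1}, {"dx": 0.092, "dy": -0.002, "dz": 0, "wx": 0, "wy": 0, "wz": 0, "gripper": 1}, {"dx": 0.104, "dy": -0.002, "dz": 0, "wx": 0, "wy": 0, "wz": 0, "gripper": 1}, {"dx": 0.111, "dy": -0.002, "dz": 0, "wx": 0, "wy": 0, "wz": 0, "gripper": 1}, {"dx": 0.114, "dy": -0.002, "dz": 0, "wx": 0, "wy": 0, "wz": 0, "gripper": 1}, {"dx": 0.115, "dy": -0.002, "dz": 0, "wx": 0, "wy": 0, "wz": 0, "gripper": 1}, {"dx": 0.1155, "dy": -0.002, "dz": 0, "wx": 0, "wy": 0, "wz": 0, "gripper": 1}]}}

```text
clock: 25.35
position: [498.0, 133.0, 34.9]
ee_rot: [-0.0, 0.706, -0.0, 0.708]
contact_force: [-7.4, -0.2, 18.6]
gripper_width: 8.0
```

Call:
{"fn": "arm_command", "kwargs": {"rows": [{"dx": 0, "dy": 0, "dz": 0, "wx": 0, "wy": 0, "wz": 0, "gripper": 0.5}, {"dx": 0, "dy": 0, "dz": 0, "wx": 0, "wy": 0, "wz": 0, "gripper": 0.1}, {"dx": 0, "dy": 0, "dz": 0, "wx": 0, "wy": 0, "wz": 0, "gripper": 0}, {"dx": -0.045, "dy": 0, "dz": 0, "wx": 0, "wy": 0, "wz": 0, "gripper": 0}, {"dx": -0.09, "dy": 0, "dz": 0, "wx": 0, "wy": 0, "wz": 0, "gripper": 0}, {"dx": -0.135, "dy": 0, "dz": 0, "wx": 0, "wy": 0, "wz": 0, "gripper": 0}, {"dx": -0.145, "dy": -0.045, "dz": 0, "wx": 0, "wy": 0, "wz": 0, "gripper": 0}, {"dx": -0.145, "dy": -0.095, "dz": 0, "wx": 0, "wy": 0, "wz": 0, "gripper": 0}]}}

```text
clock: 26.15
position: [499.6, 38.7, 183.0]
ee_rot: [-0.001, 0.704, 0.002, 0.71]
contact_force: [0.7, -0.8, -1.2]
gripper_width: 42.4
```

Run:
```python
from h import *
wl('w14')
plan([531,-170,180],90)
```

```text
pos [496.9  32.3 181.3] q6 -1.97 t 26.2 -> d [ 0.0016 -0.2022  0.0347] w [-0.2  0.2  0.1] rows 4.1 0.0 F [-1.4 -3.3 -0.6] w 42.9
tool axes in world cols [[0.0, 0.0, 1.0], [-0.0, 1.0, -0.0], [-1.0, -0.0, 0.0]]
```

View pics/w14.png

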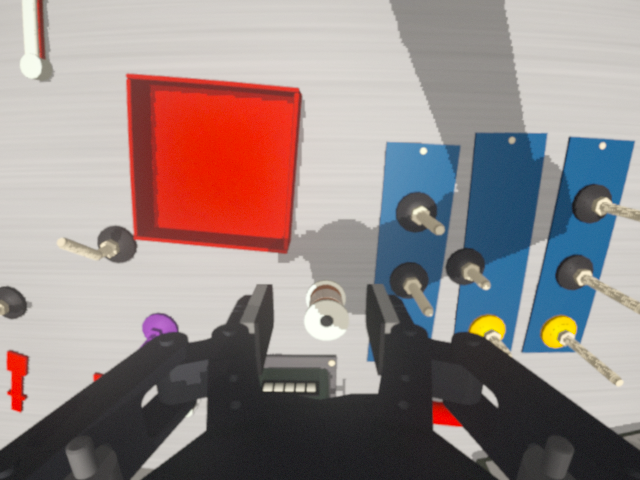

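The short piece seems to have been knocked to the side of its strip (wrist 465,268). I'll measure it.

```bash
cat >> h.py <<'E'
ROW={'long':((540.1,311.1),-1.4),'short':((538,222.1),1.2),'med':((549.1,132.3),-1.8)}
def rows():
    t=look('top');
    for b in blobs(t,(150,180,290,290),45):
        P=onz(t,b[:2],8)
        for k,(o,a) in ROW.items():
            a=np.radians(a);v=P[:2]-o;l=[v[0]*np.cos(a)+v[1]*np.sin(a),-v[0]*np.sin(a)+v[1]*np.cos(a)]
            if abs(l[1])<50: print(k,np.round(b,1),P.round(),'local',np.round(l,1))
    return t
E
python3 - <<'E'
from h import *
t=rows();save('t15',t['img'][160:300,140:300],4)
E
```

```text
(no output)
```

View pics/t15.png

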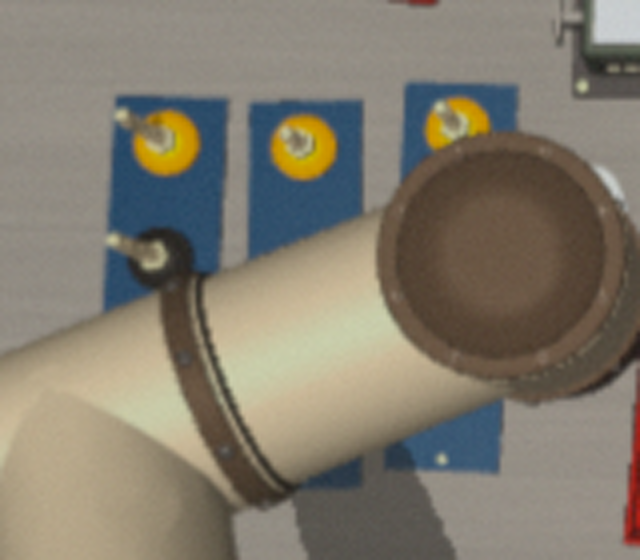

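Run:
```python
from h import *
d=look('wrist');im=d['img'];save('w15c',im[120:400,360:640],2)
print(onz(d,(466,268),8))
for P in ([558,222.5,8],[569,131.5,8],[498,134,8],[562,310.5,8],[486,312.5,8]): print(P,proj(d,P).round())
s=look('scene');save('s15',s['img'][90:270,280:520],3)
```

```text
[549.32740737 182.44378024   8.        ]
[558, 222.5, 8] [[503. 275.]]
[569, 131.5, 8] [[415. 286.]]
[498, 134, 8] [[423. 219.]]
[562, 310.5, 8] [[582. 278.]]
[486, 312.5, 8] [[600. 207.]]
```

View pics/w15c.png

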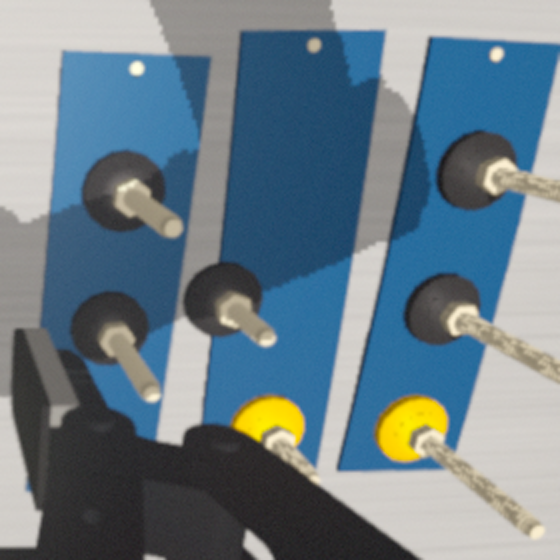

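View pics/s15.png

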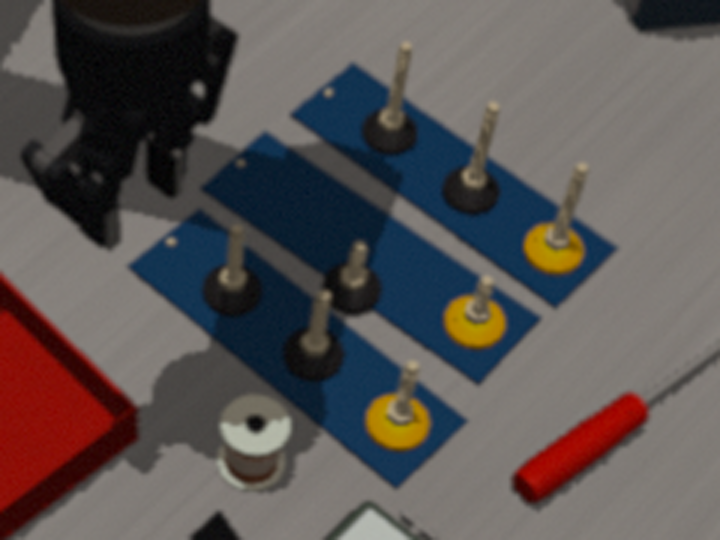

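Run:
```python
from h import *
s=look('scene');d=look('wrist')
print(onz(s,(353/3+280-.3,289/3+90-.3),8), onz(d,(360+222/2,120+299/2),8))
im=s['img'][90:270,280:520]
for P in ([549,183,0],[549,183,50],[549,183,53]): print(proj(s,P)-[280,90])
plan([549,184,150],0)
```

```text
[554.71827376 185.96772261   8.        ] [550.91859872 191.34940268   8.        ]
[[113.79707523  97.59327255]]
[[116.48339123  82.76270251]]
[[116.65116581  81.83512971]]
pos [497.9  38.4 179.8] q6 -1.98 t 26.45 -> d [0.0298 0.1455 0.0511] w [-90.    0.1   0.1] rows 3.1 10.5 F [-0.3  0.1 -0.9] w 42.5
tool axes in world cols [[0.0, -0.0, 1.0], [-0.0, 1.0, 0.0], [-1.0, -0.0, 0.0]]
```

Call:
{"fn": "arm_command", "kwargs": {"rows": [{"dx": 0, "dy": 0.03, "dz": 0.008, "wx": -8, "wy": 0, "wz": 0, "gripper": 0}, {"dx": 0, "dy": 0.06, "dz": 0.016, "wx": -16, "wy": 0, "wz": 0, "gripper": 0}, {"dx": 0, "dy": 0.09, "dz": 0.025, "wx": -24, "wy": 0, "wz": 0, "gripper": 0}, {"dx": 0, "dy": 0.12, "dz": 0.035, "wx": -32, "wy": 0, "wz": 0, "gripper": 0}, {"dx": 0, "dy": 0.147, "dz": 0.045, "wx": -40, "wy": 0, "wz": 0, "gripper": 0}, {"dx": 0, "dy": 0.147, "dz": 0.055, "wx": -48, "wy": 0, "wz": 0, "gripper": 0}, {"dx": 0, "dy": 0.147, "dz": 0.055, "wx": -56, "wy": 0, "wz": 0, "gripper": 0}, {"dx": 0, "dy": 0.147, "dz": 0.055, "wx": -64, "wy": 0, "wz": 0, "gripper": 0}]}}

```text
clock: 27.25
position: [552.7, 187.4, 178.9]
ee_rot: [-0.378, 0.598, 0.377, 0.598]
contact_force: [-0.2, -0.5, -0.3]
gripper_width: 42.9
```

Run:
```python
from h import *
plan([553,187,150],0)
```

```text
pos [552.7 187.4 178.9] q6 -1.05 t 27.25 -> d [ 0.0289 -0.0004 -0.0002] w [-25.5  -0.1   0.1] rows 0.6 3.0 F [-0.2 -0.5 -0.3] w 42.9
tool axes in world cols [[0.0, -0.9, 0.43], [-0.0, 0.43, 0.9], [-1.0, -0.0, -0.0]]
```

Call:
{"fn": "arm_command", "kwargs": {"rows": [{"dx": 0.01, "dy": 0, "dz": 0, "wx": -8.5, "wy": 0, "wz": 0, "gripper": 0}, {"dx": 0.02, "dy": 0, "dz": 0, "wx": -17, "wy": 0, "wz": 0, "gripper": 0}, {"dx": 0.029, "dy": 0, "dz": 0, "wx": -25.5, "wy": 0, "wz": 0, "gripper": 0}, {"dx": 0.029, "dy": 0, "dz": 0, "wx": -25.5, "wy": 0, "wz": 0, "gripper": 0}, {"dx": 0.029, "dy": 0, "dz": 0, "wx": -25.5, "wy": 0, "wz": 0, "gripper": 0}, {"dx": 0.029, "dy": 0, "dz": 0, "wx": -25.5, "wy": 0, "wz": 0, "gripper": 0}, {"dx": 0.029, "dy": 0, "dz": 0, "wx": -25.5, "wy": 0, "wz": 0, "gripper": 0}, {"dx": 0.029, "dy": 0, "dz": 0, "wx": -25.5, "wy": 0, "wz": 0, "gripper": 0}]}}

```text
clock: 28.05
position: [552.9, 187.5, 150.3]
ee_rot: [0.501, -0.5, -0.499, -0.5]
contact_force: [-0.6, -0.9, 0.3]
gripper_width: 42.7
```

Run:
```python
from h import *
wl('w16',[[553,187,6],[553,187,51],[569,131.5,6]])
plan([553,187,24],0)
```

```text
pos [552.9 187.4 150.3] q6 -0.61 t 28.1 -> d [ 1.263e-01  1.000e-04 -3.000e-04] w [-0.  -0.1  0.1] rows 2.5 0.0 F [-0.2  0.2 -0.3] w 42.5
tool axes in world cols [[0.0, -1.0, 0.0], [-0.0, 0.0, 1.0], [-1.0, -0.0, -0.0]]
```

View pics/w16.png

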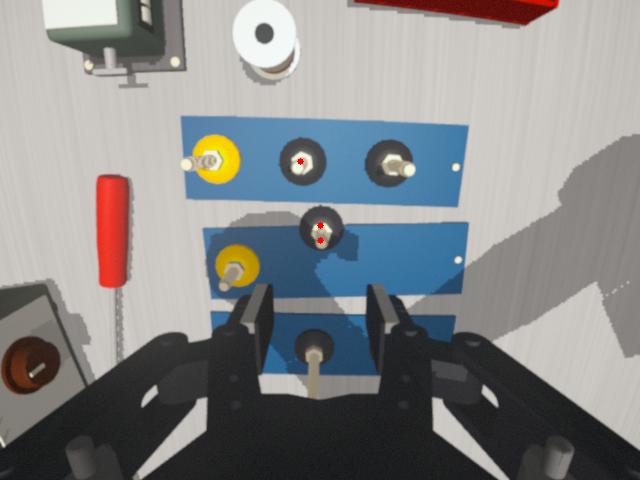

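Call:
{"fn": "arm_command", "kwargs": {"rows": [{"dx": 0.04, "dy": 0, "dz": 0.001, "wx": 0, "wy": 0, "wz": 0, "gripper": 0}, {"dx": 0.08, "dy": 0, "dz": 0.001, "wx": 0, "wy": 0, "wz": 0, "gripper": 0}, {"dx": 0.11, "dy": 0, "dz": 0.001, "wx": 0, "wy": 0, "wz": 0, "gripper": 0}, {"dx": 0.124, "dy": 0, "dz": 0.001, "wx": 0, "wy": 0, "wz": 0, "gripper": 0}, {"dx": 0.124, "dy": 0, "dz": 0.001, "wx": 0, "wy": 0, "wz": 0, "gripper": 0}, {"dx": 0.124, "dy": 0, "dz": 0.001, "wx": 0, "wy": 0, "wz": 0, "gripper": 1}, {"dx": 0.124, "dy": 0, "dz": 0.001, "wx": 0, "wy": 0, "wz": 0, "gripper": 1}, {"dx": 0.124, "dy": 0, "dz": 0.001, "wx": 0, "wy": 0, "wz": 0, "gripper": 1}]}}

```text
clock: 28.9
position: [554.1, 188.8, 27.9]
ee_rot: [-0.501, 0.499, 0.499, 0.501]
contact_force: [0.0, -0.4, 1.8]
gripper_width: 7.8
```

Call:
{"fn": "arm_command", "kwargs": {"rows": [{"dx": 0, "dy": 0, "dz": 0, "wx": 0, "wy": 0, "wz": 0, "gripper": 1}, {"dx": -0.01, "dy": 0, "dz": 0, "wx": 0, "wy": 0, "wz": 0, "gripper": 1}, {"dx": -0.025, "dy": 0, "dz": 0.01, "wx": 0, "wy": 0, "wz": 0, "gripper": 1}, {"dx": -0.025, "dy": 0, "dz": 0.025, "wx": 0, "wy": 0, "wz": 0, "gripper": 1}, {"dx": -0.025, "dy": 0, "dz": 0.035, "wx": 0, "wy": 0, "wz": 0, "gripper": 1}, {"dx": -0.025, "dy": 0, "dz": 0.035, "wx": 0, "wy": 0, "wz": 0, "gripper": 1}, {"dx": -0.02, "dy": 0, "dz": 0.035, "wx": 0, "wy": 0, "wz": 0, "gripper": 1}, {"dx": -0.02, "dy": 0, "dz": 0.035, "wx": 0, "wy": 0, "wz": 0, "gripper": 1}]}}

```text
clock: 29.7
position: [552.9, 223.0, 46.4]
ee_rot: [0.501, -0.5, -0.499, -0.5]
contact_force: [-0.6, 0.2, -1.3]
gripper_width: 7.3
```

Run:
```python
from h import *
wl('w17')
plan([553,223,28],0)
```

```text
pos [553.2 223.   46.7] q6 -0.66 t 29.75 -> d [ 0.0187  0.0003 -0.    ] w [-0.  -0.1  0.1] rows 0.4 0.0 F [ 1.1 -0.9 -1.2] w 7.3
tool axes in world cols [[0.0, -1.0, 0.0], [-0.0, 0.0, 1.0], [-1.0, -0.0, -0.0]]
```

View pics/w17.png

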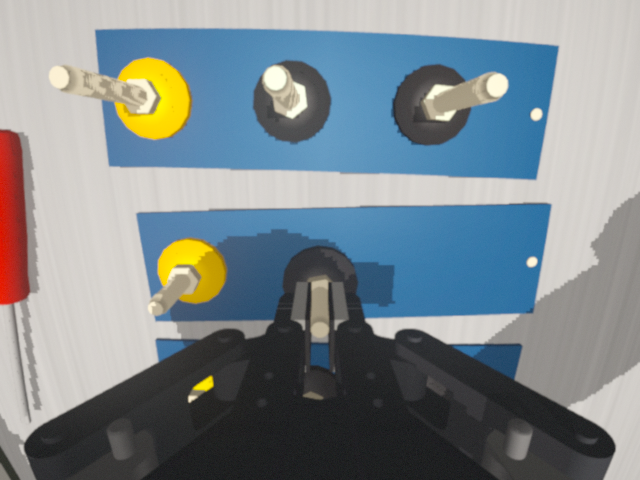

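Call:
{"fn": "arm_command", "kwargs": {"rows": [{"dx": 0.01, "dy": 0, "dz": 0, "wx": 0, "wy": 0, "wz": 0, "gripper": 1}, {"dx": 0.016, "dy": 0, "dz": 0, "wx": 0, "wy": 0, "wz": 0, "gripper": 1}, {"dx": 0.018, "dy": 0, "dz": 0, "wx": 0, "wy": 0, "wz": 0, "gripper": 1}, {"dx": 0.019, "dy": 0, "dz": 0, "wx": 0, "wy": 0, "wz": 0, "gripper": 1}, {"dx": 0.019, "dy": 0, "dz": 0, "wx": 0, "wy": 0, "wz": 0, "gripper": 1}, {"dx": 0.019, "dy": 0, "dz": 0, "wx": 0, "wy": 0, "wz": 0, "gripper": 0.5}, {"dx": 0.019, "dy": 0, "dz": 0, "wx": 0, "wy": 0, "wz": 0, "gripper": 0.1}, {"dx": 0.019, "dy": 0, "dz": 0, "wx": 0, "wy": 0, "wz": 0, "gripper": 0}]}}

```text
clock: 30.55
position: [553.5, 223.1, 27.7]
ee_rot: [0.501, -0.5, -0.499, -0.501]
contact_force: [1.3, -0.1, 0.2]
gripper_width: 42.8
```

Call:
{"fn": "arm_command", "kwargs": {"rows": [{"dx": -0.04, "dy": 0, "dz": 0, "wx": 0, "wy": 0, "wz": 0, "gripper": 0}, {"dx": -0.085, "dy": 0, "dz": 0, "wx": 0, "wy": 0, "wz": 0, "gripper": 0}, {"dx": -0.13, "dy": 0, "dz": 0, "wx": 8, "wy": 0, "wz": 0, "gripper": 0}, {"dx": -0.152, "dy": 0, "dz": -0.03, "wx": 16, "wy": 0, "wz": 0, "gripper": 0}, {"dx": -0.152, "dy": 0, "dz": -0.078, "wx": 24, "wy": 0, "wz": 0, "gripper": 0}, {"dx": -0.152, "dy": 0, "dz": -0.126, "wx": 32, "wy": 0, "wz": 0, "gripper": 0}, {"dx": -0.152, "dy": 0, "dz": -0.174, "wx": 40, "wy": 0, "wz": 0, "gripper": 0}, {"dx": -0.152, "dy": 0, "dz": -0.222, "wx": 48, "wy": 0, "wz": 0, "gripper": 0}]}}

```text
clock: 31.35
position: [552.7, -0.4, 180.1]
ee_rot: [-0.252, 0.66, 0.251, 0.662]
contact_force: [0.8, -0.2, 0.1]
gripper_width: 42.8
```

Run:
```python
from h import *
plan([531,-170,180],90)
s=look('scene');save('s18',s['img'][90:270,280:520],3)
```

```text
pos [ 5.527e+02 -4.000e-01  1.801e+02] q6 -1.14 t 31.35 -> d [ 1.000e-04 -1.123e-01 -1.289e-01] w [41.7  0.2  0.1] rows 3.4 4.9 F [ 0.8 -0.2  0.1] w 42.8
tool axes in world cols [[0.0, -0.66, 0.75], [-0.0, 0.75, 0.66], [-1.0, -0.0, 0.0]]
```

View pics/s18.png

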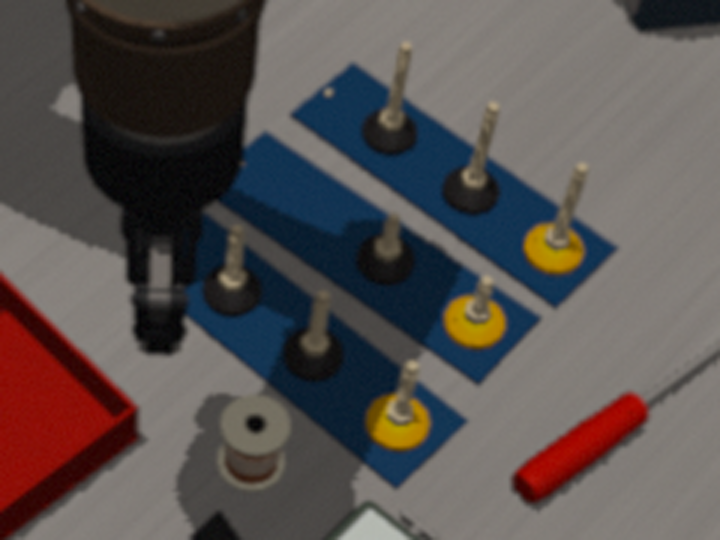

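All five straight ones stand on the right strips again. Now the bent D at (531,-170), which leans towards -x.

Call:
{"fn": "arm_command", "kwargs": {"rows": [{"dx": 0, "dy": -0.025, "dz": -0.03, "wx": 8, "wy": 0, "wz": 0, "gripper": 0}, {"dx": 0, "dy": -0.05, "dz": -0.06, "wx": 16, "wy": 0, "wz": 0, "gripper": 0}, {"dx": 0, "dy": -0.08, "dz": -0.09, "wx": 24, "wy": 0, "wz": 0, "gripper": 0}, {"dx": 0, "dy": -0.112, "dz": -0.128, "wx": 32, "wy": 0, "wz": 0, "gripper": 0}, {"dx": 0, "dy": -0.112, "dz": -0.129, "wx": 41, "wy": 0, "wz": 0, "gripper": 0}, {"dx": 0, "dy": -0.112, "dz": -0.129, "wx": 41.7, "wy": 0, "wz": 0, "gripper": 0}, {"dx": 0, "dy": -0.112, "dz": -0.129, "wx": 41.7, "wy": 0, "wz": 0, "gripper": 0}, {"dx": 0, "dy": -0.112, "dz": -0.129, "wx": 41.7, "wy": 0, "wz": 0, "gripper": 0}]}}

```text
clock: 32.2
position: [528.3, -174.3, 180.3]
ee_rot: [0.002, 0.707, -0.003, 0.708]
contact_force: [0.0, 0.3, -0.6]
gripper_width: 42.6
```

Run:
```python
from h import *
wl('w19',[[531,-170,6],[531,-170,36],[506,-170,77]])
plan([531,-170,22],90)
```

```text
pos [ 528.3 -174.1  180.3] q6 -1.55 t 32.25 -> d [0.1583 0.0045 0.0024] w [-0.4  0.1  0.1] rows 3.2 0.1 F [0.6 1.  0.1] w 42.7
tool axes in world cols [[0.0, 0.01, 1.0], [-0.0, 1.0, -0.01], [-1.0, -0.0, 0.0]]
```

View pics/w19.png

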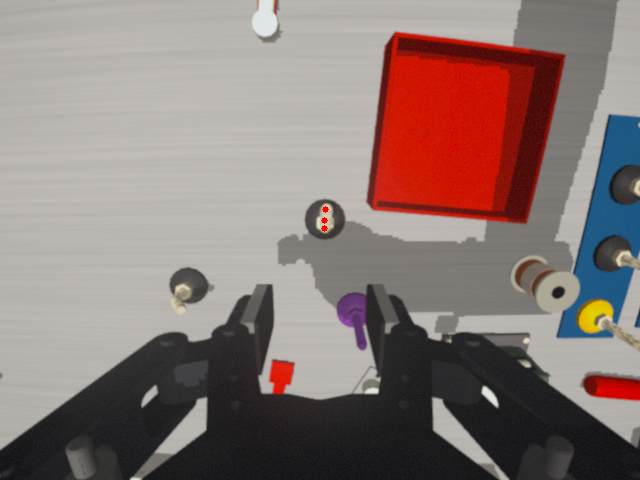

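Call:
{"fn": "arm_command", "kwargs": {"rows": [{"dx": 0.035, "dy": 0.004, "dz": 0.001, "wx": 0, "wy": 0, "wz": 0, "gripper": 0.3}, {"dx": 0.075, "dy": 0.004, "dz": 0.001, "wx": 0, "wy": 0, "wz": 0, "gripper": 0.3}, {"dx": 0.115, "dy": 0.004, "dz": 0.001, "wx": 0, "wy": 0, "wz": 0, "gripper": 0.3}, {"dx": 0.145, "dy": 0.004, "dz": 0.001, "wx": 0, "wy": 0, "wz": 0, "gripper": 0.3}, {"dx": 0.158, "dy": 0.004, "dz": 0.001, "wx": 0, "wy": 0, "wz": 0, "gripper": 0.3}, {"dx": 0.158, "dy": 0.004, "dz": 0.001, "wx": 0, "wy": 0, "wz": 0, "gripper": 0.3}, {"dx": 0.158, "dy": 0.004, "dz": 0.001, "wx": 0, "wy": 0, "wz": 0, "gripper": 1}, {"dx": 0.158, "dy": 0.004, "dz": 0.001, "wx": 0, "wy": 0, "wz": 0, "gripper": 1}]}}

```text
clock: 33.05
position: [531.1, -170.4, 24.1]
ee_rot: [0.001, 0.705, -0.003, 0.709]
contact_force: [0.1, 0.2, -0.8]
gripper_width: 7.7
```

Call:
{"fn": "arm_command", "kwargs": {"rows": [{"dx": 0, "dy": 0, "dz": 0, "wx": 0, "wy": 0, "wz": 0, "gripper": 1}, {"dx": 0, "dy": 0, "dz": 0, "wx": 0, "wy": 0, "wz": 0, "gripper": 1}, {"dx": -0.04, "dy": 0, "dz": 0, "wx": 0, "wy": 0, "wz": 0, "gripper": 1}, {"dx": -0.08, "dy": 0, "dz": 0, "wx": 0, "wy": 0, "wz": 0, "gripper": 1}, {"dx": -0.08, "dy": 0.03, "dz": -0.02, "wx": 0, "wy": 0, "wz": 0, "gripper": 1}, {"dx": -0.08, "dy": 0.06, "dz": -0.045, "wx": 0, "wy": 0, "wz": 0, "gripper": 1}, {"dx": -0.08, "dy": 0.087, "dz": -0.065, "wx": 0, "wy": 0, "wz": 0, "gripper": 1}, {"dx": -0.08, "dy": 0.087, "dz": -0.065, "wx": 0, "wy": 0, "wz": 0, "gripper": 1}]}}

```text
clock: 33.85
position: [463.2, -81.0, 104.0]
ee_rot: [0.001, 0.706, -0.002, 0.708]
contact_force: [-0.1, -0.5, -1.7]
gripper_width: 7.4
```

Run:
```python
from h import *
wl('w20')
plan([465,-85,27],90)
```

```text
pos [465.2 -81.8 104.3] q6 -1.75 t 33.9 -> d [ 0.0773 -0.0031 -0.0007] w [-0.2  0.3  0.1] rows 1.5 0.0 F [ 0.5 -0.3 -1.8] w 7.4
tool axes in world cols [[0.01, 0.0, 1.0], [-0.0, 1.0, -0.0], [-1.0, -0.0, 0.01]]
```

View pics/w20.png

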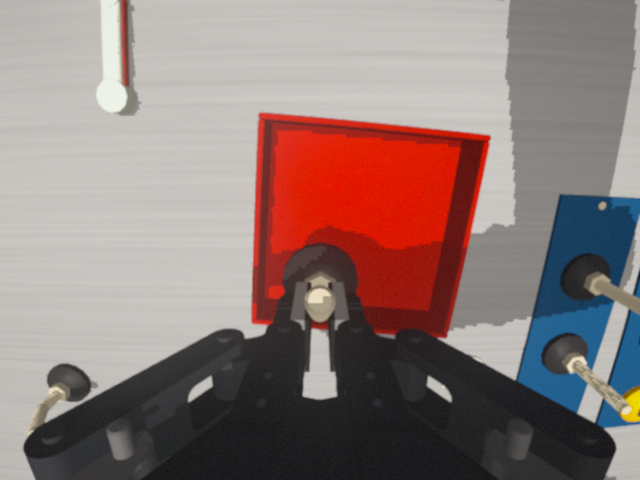

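Call:
{"fn": "arm_command", "kwargs": {"rows": [{"dx": 0.025, "dy": 0, "dz": -0.005, "wx": 0, "wy": 0, "wz": 0, "gripper": 1}, {"dx": 0.05, "dy": 0, "dz": -0.005, "wx": 0, "wy": 0, "wz": 0, "gripper": 1}, {"dx": 0.066, "dy": 0, "dz": -0.005, "wx": 0, "wy": 0, "wz": 0, "gripper": 1}, {"dx": 0.073, "dy": 0, "dz": -0.005, "wx": 0, "wy": 0, "wz": 0, "gripper": 1}, {"dx": 0.075, "dy": 0, "dz": -0.005, "wx": 0, "wy": 0, "wz": 0, "gripper": 1}, {"dx": 0.0755, "dy": 0, "dz": -0.005, "wx": 0, "wy": 0, "wz": 0, "gripper": 1}, {"dx": 0.0755, "dy": 0, "dz": -0.005, "wx": 0, "wy": 0, "wz": 0, "gripper": 0.5}, {"dx": 0.0755, "dy": 0, "dz": -0.005, "wx": 0, "wy": 0, "wz": 0, "gripper": 0.3}]}}

```text
clock: 34.7
position: [461.6, -81.9, 29.7]
ee_rot: [0.001, 0.704, -0.002, 0.71]
contact_force: [-0.0, -0.2, -0.2]
gripper_width: 29.5
```

Call:
{"fn": "arm_command", "kwargs": {"rows": [{"dx": 0, "dy": 0, "dz": 0, "wx": 0, "wy": 0, "wz": 0, "gripper": 0.3}, {"dx": -0.04, "dy": 0, "dz": 0, "wx": 0, "wy": 0, "wz": 0, "gripper": 0.3}, {"dx": -0.085, "dy": 0, "dz": 0, "wx": 0, "wy": 0, "wz": 0, "gripper": 0.3}, {"dx": -0.13, "dy": 0, "dz": 0, "wx": 0, "wy": 0, "wz": 0, "gripper": 0.1}, {"dx": -0.15, "dy": -0.03, "dz": 0.01, "wx": -8, "wy": 0, "wz": 0, "gripper": 0}, {"dx": -0.15, "dy": -0.07, "dz": 0.03, "wx": -16, "wy": 0, "wz": 0, "gripper": 0}, {"dx": -0.15, "dy": -0.11, "dz": 0.055, "wx": -24, "wy": 0, "wz": 0, "gripper": 0}, {"dx": -0.15, "dy": -0.145, "dz": 0.085, "wx": -32, "wy": 0, "wz": 0, "gripper": 0}]}}

```text
clock: 35.5
position: [545.2, -228.5, 182.1]
ee_rot: [-0.197, 0.676, 0.194, 0.683]
contact_force: [0.6, 1.3, 0.2]
gripper_width: 42.6
```

Run:
```python
from h import *
plan([600,-308,180],16)
s=look('scene');save('s21',s['img'][170:400,150:390],3)
```

```text
pos [ 545.2 -228.5  182.1] q6 -0.89 t 35.5 -> d [ 0.0028 -0.0964  0.0041] w [-73.9   0.1   0.6] rows 1.9 8.6 F [0.6 1.3 0.2] w 42.6
tool axes in world cols [[0.01, -0.53, 0.85], [-0.0, 0.85, 0.53], [-1.0, -0.01, 0.01]]
```

View pics/s21.png

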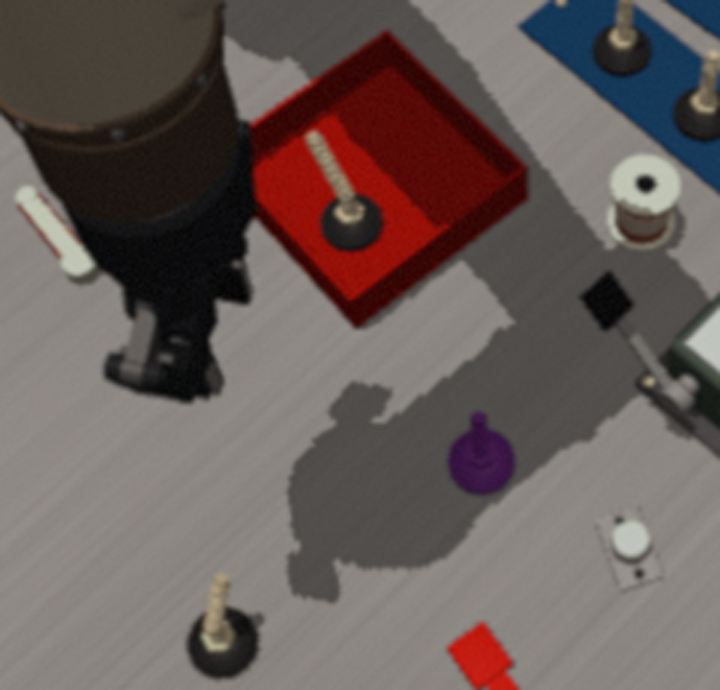

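Bent D stands in the tray. Now bent C.

Call:
{"fn": "arm_command", "kwargs": {"rows": [{"dx": 0, "dy": -0.03, "dz": 0.001, "wx": -8.5, "wy": 0, "wz": 0, "gripper": 0}, {"dx": 0, "dy": -0.06, "dz": 0.002, "wx": -17, "wy": 0, "wz": 0, "gripper": 0}, {"dx": 0, "dy": -0.096, "dz": 0.004, "wx": -25.5, "wy": 0, "wz": 0, "gripper": 0}, {"dx": 0, "dy": -0.096, "dz": 0.004, "wx": -34, "wy": 0, "wz": 0, "gripper": 0}, {"dx": 0, "dy": -0.096, "dz": 0.004, "wx": -42.5, "wy": 0, "wz": 0, "gripper": 0}, {"dx": 0, "dy": -0.096, "dz": 0.004, "wx": -51, "wy": 0, "wz": 0, "gripper": 0}, {"dx": 0, "dy": -0.096, "dz": 0.004, "wx": -59.5, "wy": 0, "wz": 0, "gripper": 0}, {"dx": 0, "dy": -0.096, "dz": 0.004, "wx": -68, "wy": 0, "wz": 0, "gripper": 0}]}}

```text
clock: 36.35
position: [604.9, -312.1, 182.4]
ee_rot: [0.549, -0.45, -0.54, -0.453]
contact_force: [-0.4, 0.3, -0.2]
gripper_width: 42.7
```

Run:
```python
from h import *
wl('w22',[[601,-312,6],[601,-312,36],[595.5,-294,67]])
plan([600,-309,24],16)
```

```text
pos [ 604.9 -312.1  182.4] q6 0.43 t 36.4 -> d [0.1583 0.0062 0.0053] w [-5.1 -0.5  0.7] rows 3.2 0.6 F [-0.   0.8 -0.5] w 42.8
tool axes in world cols [[0.01, -0.98, -0.19], [-0.01, -0.19, 0.98], [-1.0, -0.01, -0.01]]
```

View pics/w22.png

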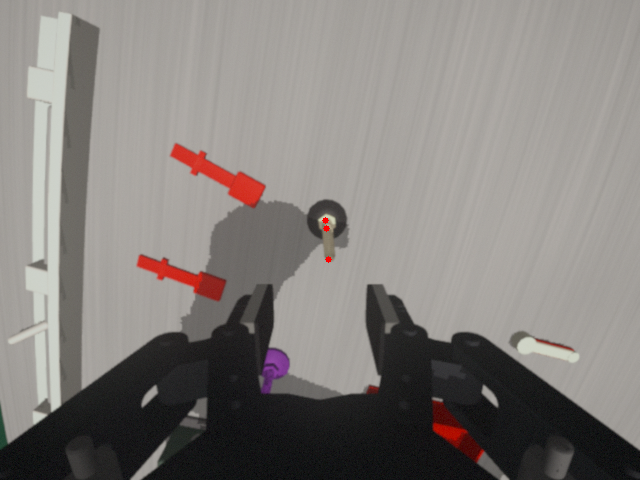

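Call:
{"fn": "arm_command", "kwargs": {"rows": [{"dx": 0.035, "dy": 0.006, "dz": 0.004, "wx": -5, "wy": 0, "wz": 0.5, "gripper": 0.1}, {"dx": 0.075, "dy": 0.006, "dz": 0.004, "wx": -5, "wy": 0, "wz": 0.5, "gripper": 0.1}, {"dx": 0.115, "dy": 0.006, "dz": 0.004, "wx": -5, "wy": 0, "wz": 0.5, "gripper": 0.1}, {"dx": 0.145, "dy": 0.006, "dz": 0.004, "wx": -5, "wy": -0.5, "wz": 0.5, "gripper": 0.1}, {"dx": 0.158, "dy": 0.006, "dz": 0.004, "wx": -5, "wy": -0.5, "wz": 0.5, "gripper": 0.1}, {"dx": 0.158, "dy": 0.006, "dz": 0.004, "wx": -5, "wy": -0.5, "wz": 0.5, "gripper": 0.1}, {"dx": 0.158, "dy": 0.006, "dz": 0.004, "wx": -5, "wy": -0.5, "wz": 0.5, "gripper": 1}, {"dx": 0.158, "dy": 0.006, "dz": 0.004, "wx": -5, "wy": -0.5, "wz": 0.5, "gripper": 1}]}}

```text
clock: 37.2
position: [601.8, -310.7, 26.8]
ee_rot: [0.566, -0.425, -0.562, -0.427]
contact_force: [-0.4, 0.5, 0.1]
gripper_width: 10.0
```

Call:
{"fn": "arm_command", "kwargs": {"rows": [{"dx": 0, "dy": 0, "dz": 0, "wx": 0, "wy": 0, "wz": 0, "gripper": 1}, {"dx": 0, "dy": 0, "dz": 0, "wx": 0, "wy": 0, "wz": 0, "gripper": 1}, {"dx": -0.04, "dy": 0, "dz": 0, "wx": 0, "wy": 0, "wz": 0, "gripper": 1}, {"dx": -0.085, "dy": 0, "dz": 0, "wx": 0, "wy": 0, "wz": 0, "gripper": 1}, {"dx": -0.13, "dy": 0, "dz": 0, "wx": 0, "wy": 0, "wz": 0, "gripper": 1}, {"dx": -0.13, "dy": 0, "dz": 0.01, "wx": 0, "wy": 0, "wz": 0, "gripper": 1}, {"dx": -0.13, "dy": 0, "dz": 0.05, "wx": 0, "wy": 0, "wz": 0, "gripper": 1}, {"dx": -0.13, "dy": 0, "dz": 0.1, "wx": 0, "wy": 0, "wz": 0, "gripper": 1}]}}

```text
clock: 38.0
position: [573.1, -214.4, 156.4]
ee_rot: [0.566, -0.425, -0.561, -0.428]
contact_force: [1.3, 1.0, -1.0]
gripper_width: 7.4
```

Run:
```python
from h import *
plan([440,-22,150],0);t=look('top');save('t23',t['img'][220:320,280:380],6)
for P in ([440,-22,8],[461,-82,8],[436,-82,80]):print(((proj(t,P)[0]-[280,220])*6).round())
```

```text
pos [ 573.1 -214.4  156.4] q6 0.37 t 38.0 -> d [0.0053 0.076  0.2213] w [15.7 -0.1  0.4] rows 4.7 1.8 F [ 1.3  1.  -1. ] w 7.4
tool axes in world cols [[0.01, -0.96, -0.27], [-0.0, -0.27, 0.96], [-1.0, -0.01, -0.0]]
[209. 321.]
[358. 270.]
[363. 329.]
```

View pics/t23.png

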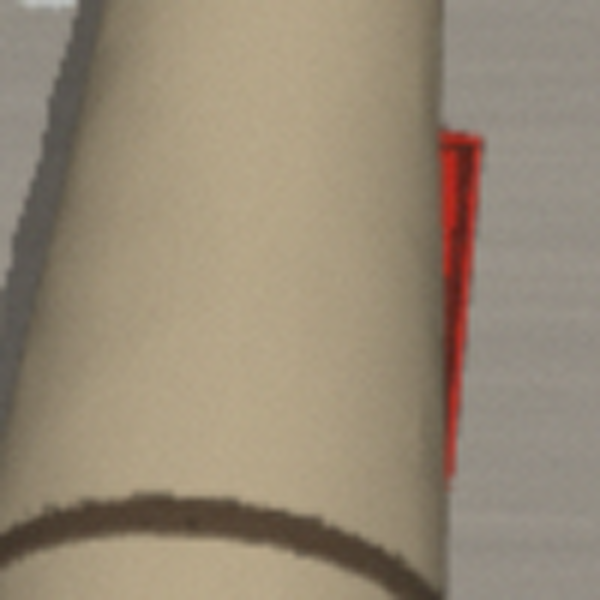

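Call:
{"fn": "arm_command", "kwargs": {"rows": [{"dx": 0, "dy": 0.014, "dz": 0.045, "wx": 0, "wy": 0, "wz": 0, "gripper": 1}, {"dx": 0, "dy": 0.028, "dz": 0.09, "wx": 0, "wy": 0, "wz": 0, "gripper": 1}, {"dx": 0, "dy": 0.042, "dz": 0.135, "wx": 0, "wy": 0, "wz": 0, "gripper": 1}, {"dx": 0, "dy": 0.056, "dz": 0.18, "wx": 0, "wy": 0, "wz": 0, "gripper": 1}, {"dx": 0, "dy": 0.066, "dz": 0.2175, "wx": 0, "wy": 0, "wz": 0, "gripper": 1}, {"dx": 0, "dy": 0.066, "dz": 0.2175, "wx": 0, "wy": 0, "wz": 0, "gripper": 1}, {"dx": 0.025, "dy": 0.066, "dz": 0.2175, "wx": 0, "wy": 0, "wz": 0, "gripper": 1}, {"dx": 0.04, "dy": 0.066, "dz": 0.2175, "wx": 0, "wy": 0, "wz": 0, "gripper": 1}]}}

```text
clock: 38.85
position: [446.0, -16.2, 115.8]
ee_rot: [0.565, -0.423, -0.565, -0.427]
contact_force: [0.4, 0.3, -0.5]
gripper_width: 7.9
```

Run:
```python
from h import *
wl('w24')
plan([450,-22,31],16)
```

```text
pos [444.4 -16.8 113.5] q6 -0.05 t 38.9 -> d [ 0.0825 -0.004  -0.0068] w [-0.   0.2 -0. ] rows 1.7 0.0 F [-0.5 -0.1 -3.7] w 7.5
tool axes in world cols [[-0.0, -0.96, -0.28], [0.0, -0.28, 0.96], [-1.0, 0.0, 0.0]]
```

View pics/w24.png

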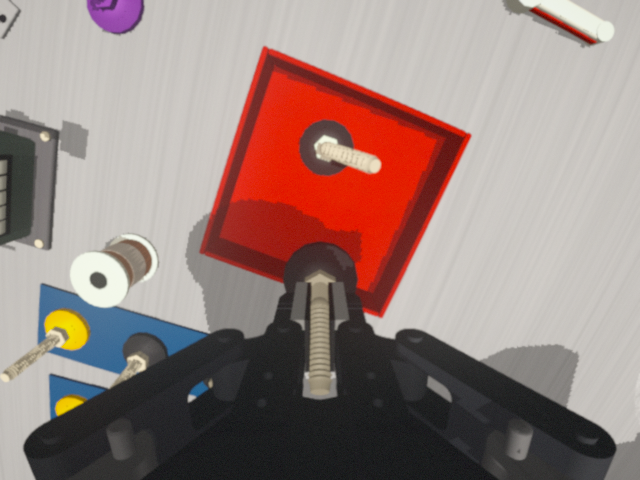

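Call:
{"fn": "arm_command", "kwargs": {"rows": [{"dx": 0.01, "dy": -0.002, "dz": -0.012, "wx": 0, "wy": 0, "wz": 0, "gripper": 1}, {"dx": 0.04, "dy": -0.002, "dz": -0.012, "wx": 0, "wy": 0, "wz": 0, "gripper": 1}, {"dx": 0.065, "dy": -0.002, "dz": -0.012, "wx": 0, "wy": 0, "wz": 0, "gripper": 1}, {"dx": 0.078, "dy": -0.002, "dz": -0.012, "wx": 0, "wy": 0, "wz": 0, "gripper": 1}, {"dx": 0.082, "dy": -0.002, "dz": -0.012, "wx": 0, "wy": 0, "wz": 0, "gripper": 1}, {"dx": 0.0825, "dy": -0.002, "dz": -0.012, "wx": 0, "wy": 0, "wz": 0, "gripper": 1}, {"dx": 0.0825, "dy": -0.002, "dz": -0.012, "wx": 0, "wy": 0, "wz": 0, "gripper": 0.5}, {"dx": 0.0825, "dy": -0.002, "dz": -0.012, "wx": 0, "wy": 0, "wz": 0, "gripper": 0.3}]}}

```text
clock: 39.7
position: [450.5, -27.7, 31.6]
ee_rot: [-0.564, 0.425, 0.565, 0.427]
contact_force: [0.2, 0.7, -0.7]
gripper_width: 29.8
```

Call:
{"fn": "arm_command", "kwargs": {"rows": [{"dx": 0, "dy": 0, "dz": 0, "wx": 0, "wy": 0, "wz": 0, "gripper": 0.3}, {"dx": -0.03, "dy": 0, "dz": 0, "wx": 0, "wy": 0, "wz": 0, "gripper": 0.3}, {"dx": -0.07, "dy": 0, "dz": 0, "wx": 0, "wy": 0, "wz": 0, "gripper": 0.3}, {"dx": -0.11, "dy": 0, "dz": 0, "wx": 0, "wy": 0, "wz": 0, "gripper": 0.3}, {"dx": -0.15, "dy": 0, "dz": 0, "wx": 0, "wy": 0, "wz": 0, "gripper": 0.5}, {"dx": -0.15, "dy": -0.03, "dz": -0.03, "wx": 8, "wy": 0, "wz": 0, "gripper": 1}, {"dx": -0.15, "dy": -0.06, "dz": -0.06, "wx": 16, "wy": 0, "wz": 0, "gripper": 1}, {"dx": -0.15, "dy": -0.09, "dz": -0.08, "wx": 16, "wy": 0, "wz": 0, "gripper": 1}]}}

```text
clock: 40.5
position: [560.5, -81.5, 182.9]
ee_rot: [-0.499, 0.499, 0.499, 0.503]
contact_force: [-0.0, 0.3, -0.2]
gripper_width: 0.0
```

Run:
```python
from h import *
plan([640,-47,130],0);t=rows();save('t25',t['img'][160:310,140:380],3.3)
s=look('scene');save('s25',s['img'][90:330,180:500],2.4)
```

```text
pos [560.5 -81.5 182.9] q6 -0.14 t 40.5 -> d [ 0.0533 -0.0792  0.0346] w [-0.2  0.2  0.2] rows 2.0 0.0 F [-0.   0.3 -0.2] w 0.0
tool axes in world cols [[0.0, -1.0, 0.0], [0.0, 0.0, 1.0], [-1.0, -0.0, 0.0]]
long [179.9 224.4   7.5  68. ] [558. 310.   8.] local [17.7 -1. ]
long [177.9 254.4   7.5  67. ] [484. 312.   8.] local [-56.1  -0.7]
```

View pics/s25.png

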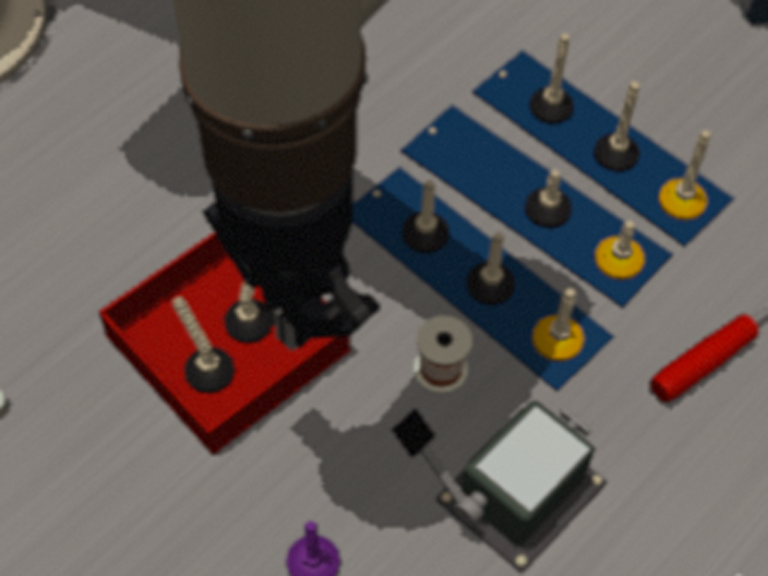

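View pics/t25.png

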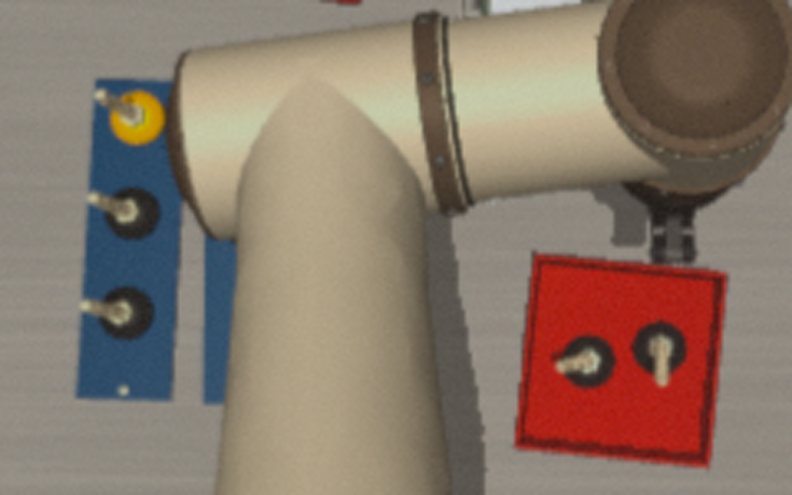

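Everything is put away. The paddle should be at about (640,-44,88) at rest and (621,-44,32) at the stop. I'll hover and check.

Call:
{"fn": "arm_command", "kwargs": {"rows": [{"dx": 0, "dy": -0.03, "dz": 0.013, "wx": 0, "wy": 0, "wz": 0, "gripper": 1}, {"dx": 0, "dy": -0.06, "dz": 0.026, "wx": 0, "wy": 0, "wz": 0, "gripper": 1}, {"dx": 0, "dy": -0.077, "dz": 0.034, "wx": 0, "wy": 0, "wz": 0, "gripper": 1}, {"dx": 0.02, "dy": -0.077, "dz": 0.034, "wx": 0, "wy": 0, "wz": 0, "gripper": 1}, {"dx": 0.04, "dy": -0.077, "dz": 0.034, "wx": 0, "wy": 0, "wz": 0, "gripper": 1}, {"dx": 0.055, "dy": -0.077, "dz": 0.034, "wx": 0, "wy": 0, "wz": 0, "gripper": 1}, {"dx": 0.055, "dy": -0.077, "dz": 0.034, "wx": 0, "wy": 0, "wz": 0, "gripper": 1}, {"dx": 0.055, "dy": -0.077, "dz": 0.034, "wx": 0, "wy": 0, "wz": 0, "gripper": 1}]}}

```text
clock: 41.4
position: [639.7, -47.6, 127.0]
ee_rot: [-0.5, 0.499, 0.499, 0.502]
contact_force: [-0.5, -0.5, 0.6]
gripper_width: -0.1
```

Run:
```python
from h import *
wl('w26',[[640,-44,88],[693,-44,40]])
s=look('scene');save('s26',s['img'][220:340,290:470],4)
plan([637,-48,100],0)
```

```text
pos [640.3 -47.6 128. ] q6 -0.18 t 41.5 -> d [ 0.028   0.0035 -0.0005] w [-0.1  0.2  0.3] rows 0.6 0.0 F [-0.2  0.5 -0.1] w -0.2
tool axes in world cols [[0.01, -1.0, 0.0], [0.0, 0.0, 1.0], [-1.0, -0.01, 0.0]]
```

View pics/w26.png

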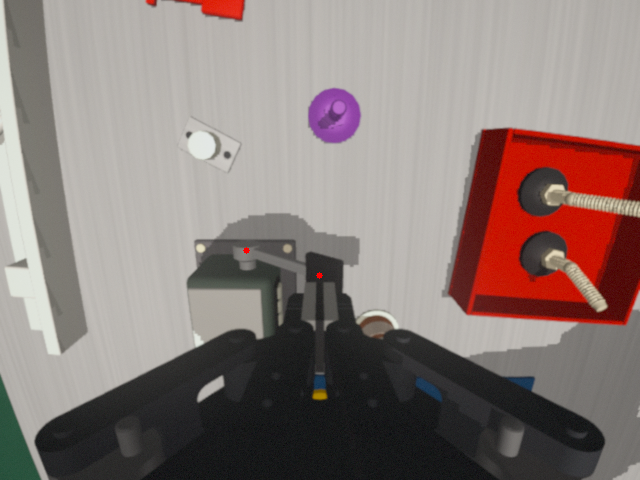

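View pics/s26.png

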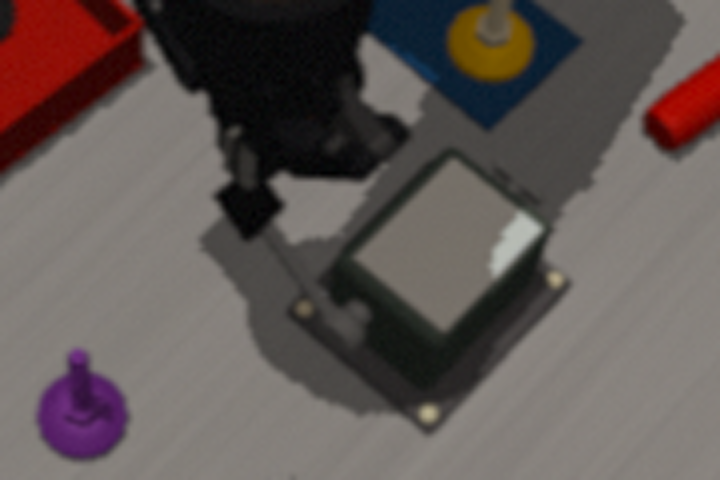

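Call:
{"fn": "arm_command", "kwargs": {"rows": [{"dx": 0.015, "dy": 0.003, "dz": -0.004, "wx": 0, "wy": 0, "wz": 0, "gripper": 1}, {"dx": 0.03, "dy": 0.003, "dz": -0.004, "wx": 0, "wy": 0, "wz": 0, "gripper": 1}, {"dx": 0.04, "dy": 0.004, "dz": -0.004, "wx": 0, "wy": 0, "wz": 0, "gripper": 1}, {"dx": 0.05, "dy": 0.008, "dz": -0.004, "wx": 0, "wy": 0, "wz": 0, "gripper": 1}, {"dx": 0.06, "dy": 0.011, "dz": -0.004, "wx": 0, "wy": 0, "wz": 0, "gripper": 1}, {"dx": 0.07, "dy": 0.014, "dz": -0.004, "wx": 0, "wy": 0, "wz": 0, "gripper": 1}, {"dx": 0.078, "dy": 0.016, "dz": -0.004, "wx": 0, "wy": 0, "wz": 0, "gripper": 1}, {"dx": 0.083, "dy": 0.017, "dz": -0.004, "wx": 0, "wy": 0, "wz": 0, "gripper": 1}]}}

```text
clock: 42.3
position: [624.3, -51.2, 44.5]
ee_rot: [-0.501, 0.498, 0.499, 0.503]
contact_force: [1.2, 0.5, 1.9]
gripper_width: 0.1
```

Run:
```python
from h import *
s=look('scene');save('s27',s['img'][220:340,290:470],4)
plan([622,-52,32],0)
```

```text
pos [623.8 -51.3  43.9] q6 -0.18 t 42.35 -> d [ 0.0119  0.0019 -0.0008] w [-0.1  0.2  0.3] rows 0.2 0.0 F [ 0.6 -0.2  1.7] w 0.0
tool axes in world cols [[0.01, -1.0, 0.0], [0.0, 0.0, 1.0], [-1.0, -0.01, 0.0]]
```

View pics/s27.png

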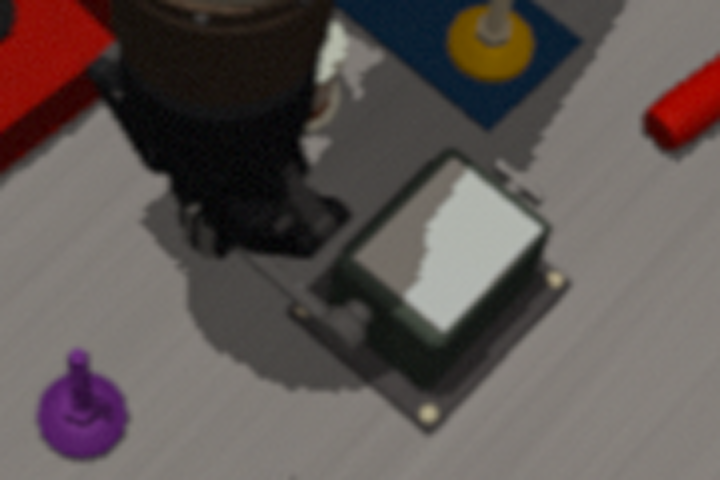

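Pressing works (1.7 N, spring only). On towards the stop in small steps.

Call:
{"fn": "arm_command", "kwargs": {"rows": [{"dx": 0.003, "dy": 0.001, "dz": 0, "wx": 0, "wy": 0, "wz": 0, "gripper": 1}, {"dx": 0.005, "dy": 0.001, "dz": 0, "wx": 0, "wy": 0, "wz": 0, "gripper": 1}, {"dx": 0.007, "dy": 0.001, "dz": 0, "wx": 0, "wy": 0, "wz": 0, "gripper": 1}, {"dx": 0.009, "dy": 0.001, "dz": 0, "wx": 0, "wy": 0, "wz": 0, "gripper": 1}, {"dx": 0.01, "dy": 0.001, "dz": 0, "wx": 0, "wy": 0, "wz": 0, "gripper": 1}, {"dx": 0.011, "dy": 0.001, "dz": 0, "wx": 0, "wy": 0, "wz": 0, "gripper": 1}, {"dx": 0.011, "dy": 0.001, "dz": 0, "wx": 0, "wy": 0, "wz": 0, "gripper": 1}, {"dx": 0.011, "dy": 0.001, "dz": 0, "wx": 0, "wy": 0, "wz": 0, "gripper": 1}]}}

```text
clock: 43.15
position: [623.3, -51.1, 33.2]
ee_rot: [-0.5, 0.498, 0.499, 0.503]
contact_force: [1.4, -1.1, 4.8]
gripper_width: 0.0
```

Call:
{"fn": "arm_command", "kwargs": {"rows": [{"dx": 0.001, "dy": 0, "dz": 0, "wx": 0, "wy": 0, "wz": 0, "gripper": 1}, {"dx": 0.0015, "dy": 0, "dz": 0, "wx": 0, "wy": 0, "wz": 0, "gripper": 1}, {"dx": 0.002, "dy": 0, "dz": 0, "wx": 0, "wy": 0, "wz": 0, "gripper": 1}, {"dx": 0.002, "dy": 0, "dz": 0, "wx": 0, "wy": 0, "wz": 0, "gripper": 1}, {"dx": 0.002, "dy": 0, "dz": 0, "wx": 0, "wy": 0, "wz": 0, "gripper": 1}, {"dx": 0.002, "dy": 0, "dz": 0, "wx": 0, "wy": 0, "wz": 0, "gripper": 1}, {"dx": 0.002, "dy": 0, "dz": 0, "wx": 0, "wy": 0, "wz": 0, "gripper": 1}, {"dx": 0.002, "dy": 0, "dz": 0, "wx": 0, "wy": 0, "wz": 0, "gripper": 1}]}}

```text
clock: 43.95
position: [623.5, -51.1, 32.6]
ee_rot: [-0.501, 0.498, 0.498, 0.503]
contact_force: [-0.2, -0.2, 10.5]
gripper_width: 0.0
```

It's at the hard stop: the tool stays at 32.6 mm while the force rises to 10.5 N. Releasing back along the arc.

Call:
{"fn": "arm_command", "kwargs": {"rows": [{"dx": -0.015, "dy": -0.002, "dz": 0, "wx": 0, "wy": 0, "wz": 0, "gripper": 1}, {"dx": -0.03, "dy": -0.004, "dz": 0, "wx": 0, "wy": 0, "wz": 0, "gripper": 1}, {"dx": -0.05, "dy": -0.008, "dz": 0, "wx": 0, "wy": 0, "wz": 0, "gripper": 1}, {"dx": -0.08, "dy": -0.008, "dz": 0, "wx": 0, "wy": 0, "wz": 0, "gripper": 1}, {"dx": -0.12, "dy": -0.008, "dz": 0, "wx": 0, "wy": 0, "wz": 0, "gripper": 1}, {"dx": -0.16, "dy": -0.008, "dz": 0, "wx": 0, "wy": 0, "wz": 0, "gripper": 1}, {"dx": -0.17, "dy": -0.008, "dz": -0.045, "wx": 0, "wy": 0, "wz": 0, "gripper": 1}, {"dx": -0.17, "dy": -0.008, "dz": -0.095, "wx": 0, "wy": 0, "wz": 0, "gripper": 1}]}}

```text
clock: 44.75
position: [630.0, -145.8, 204.1]
ee_rot: [-0.502, 0.496, 0.499, 0.502]
contact_force: [1.3, -0.4, -0.5]
gripper_width: 0.3
```

Call:
{"fn": "arm_command", "kwargs": {"rows": [{"dx": 0, "dy": 0, "dz": -0.045, "wx": 0, "wy": 0, "wz": 0, "gripper": 1}, {"dx": 0, "dy": 0.01, "dz": -0.09, "wx": 0, "wy": 0, "wz": 0, "gripper": 1}, {"dx": 0, "dy": 0.02, "dz": -0.135, "wx": 0, "wy": 0, "wz": 0, "gripper": 1}, {"dx": 0, "dy": 0.03, "dz": -0.18, "wx": 0, "wy": 0, "wz": 0, "gripper": 1}, {"dx": 0, "dy": 0.04, "dz": -0.225, "wx": 0, "wy": 0, "wz": 0, "gripper": 1}, {"dx": 0, "dy": 0.05, "dz": -0.27, "wx": 0, "wy": 0, "wz": 0, "gripper": 1}, {"dx": 0, "dy": 0.06, "dz": -0.315, "wx": 0, "wy": 0, "wz": 0, "gripper": 1}, {"dx": 0, "dy": 0.07, "dz": -0.36, "wx": 0, "wy": 0, "wz": 0, "gripper": 1}]}}

```text
clock: 45.55
position: [558.9, -506.4, 199.9]
ee_rot: [-0.5, 0.497, 0.501, 0.502]
contact_force: [1.6, -0.4, -0.5]
gripper_width: 0.2
```

Run:
```python
from h import *
t=rows();save('t28',t['img'][130:310,140:380],3.3)
s=look('scene');save('s28',s['img'][90:340,160:500],2.3)
s=arm.read_state();print(s['position'],s['contact_force'],s['clock'])
```

```text
[ 556.84657068 -510.09064245  198.36646082] [ 0.16104098  0.93437097 -0.40624946] 45.65
```

View pics/t28.png

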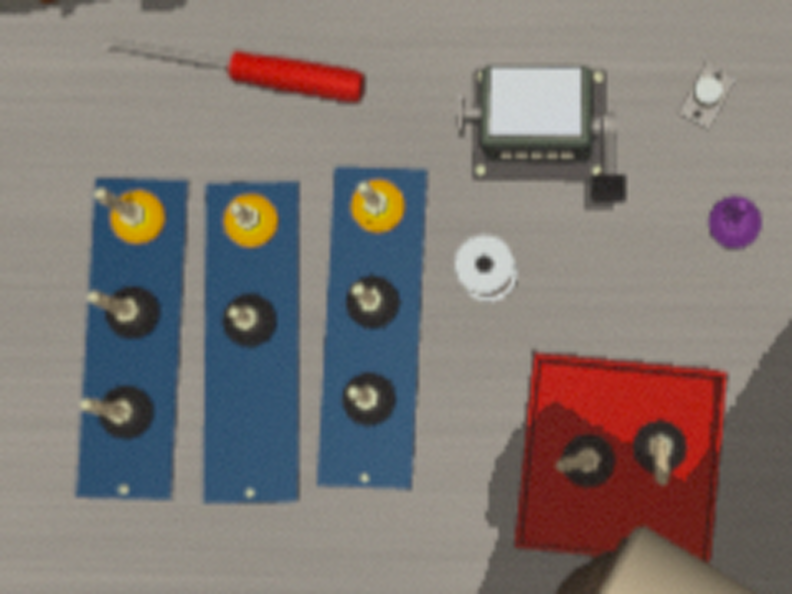

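View pics/s28.png

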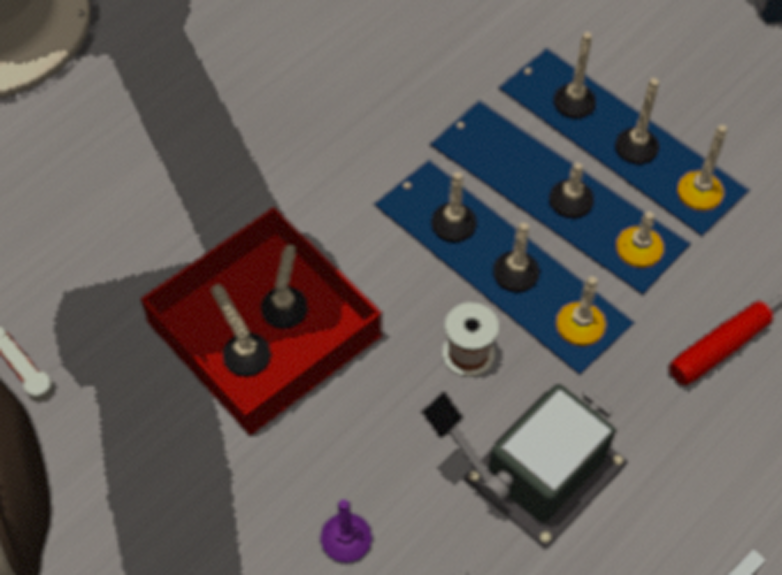

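All five straight ones are centred on their strips, both bent ones are in the tray, and the lever is back at rest. Handing in.

Run:
```python
from h import *
print(arm.job_done())
```

```text
the job is handed in; nothing more can be done
None
```

I sorted the whole batch, logged it on the tally counter and handed it in at about 46 s. Handing in reports no verdict.

- **Sorting:** two long, two medium and one short leveller stand on the strips with their own samples. Both bent ones are in the red tray. I left the purple lookalike and the other parts alone.
- **Mid-run knock:** the short one was knocked about 40 mm sideways, to the edge of its strip. I saw it in a wrist picture and set it back on the centre line.
- **Tally lever:** I pressed it until the tool stopped at 32.6 mm height with the force rising to 10.5 N, then let go. The last pictures show it back at rest.
- **Last checks:** the final top and side pictures show all five upright and centred on their strips, both bent ones in the tray, and the arm clear.
- **Check that failed:** my automatic foot measurement found no feet in the last picture, so the final positions were judged by eye. It last worked before the lever press, and only for the two long ones, which were within 1 mm of the centre line.
- **Camera disagreement:** the top and side cameras differed by about 3 mm in y at the start. I used the average, which the wrist camera confirmed.

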